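Load the flying rig's counterweight hanger

TASK

One slotted counterweight has half slid off the puppet rig's weight hanger: push it fully home on the stem without lifting it off the pan. Then hang the larger loose slotted disc on it, and the smaller one on top, all lying flat and fully home, with the three slots staggered so that any two point at least 60 degrees apart. Let go of everything and do not knock the clay figures and other things on the table about.

Things in the scene. Friction and masses are not known exactly. Their poses are not given: they have to be found in the camera images.
- pan_top (a point): Centre of the pan's upper face, 74 mm above the table, on the stem's axis. The weight hanger, tail of a fixed puppet-rig stand, is a round aluminium pan 68 mm across with an upright steel stem 9 mm in diameter. x points level from the stem to the rig's column, z up. A 16 mm wide bar runs under the pan to the column.
- knob_top (a point): Top of the knob at the stem's upper end, 65 mm above the pan. The knob is 19 mm across, wider than the slots, so discs go on only sideways, below its underside (52 mm above the pan).
- column_top (a point): Top of the rig's column, 320 mm above the table: an 18 mm square post 150 mm from the stem with a white 40 mm head; a clay puppet hangs 100 mm beyond it. Its foot plate reaches from 95 to 245 mm from the stem and is 130 mm wide, 14 mm high. Nothing else of the rig stands higher than the pan around the stem.
- slipped_center (a point): The slotted disc already on the hanger: lies flat on the pan but has slid about 16 mm off towards its tab, stem still in its slot. A few newtons slide it along until the slot's end meets the stem. Dark steel (ear and tab aluminium), 72 mm across, 10 mm thick. This point is its centre, half-way through the thickness; x points along its slot to the mouth, z up through the disc, the tab is on the -x side. Fully home, this point lies on the stem's axis.
- slipped_mouth (a point): Mouth of the same disc's radial slot, on the rim at half thickness; same axes. The slot is 14 mm wide and ends 6 mm past the disc's centre.
- slipped_tab (a point): On the same disc's upright tab (its handle), opposite the slot, 52 mm from the disc's centre, 15 mm below the tab's top. The tab is 16 mm long along x (radially), 10 mm thick along y, its top 35 mm above the disc's upper face; it stands on a 16 mm wide ear of the disc's thickness. Same axes.
- slipped: The same disc; origin on its underside, 16 mm from its centre towards the slot's mouth, same axes.
- large_center (a point): The larger loose slotted disc, about 0.3 kg, flat on the table, tab up. Dark steel (ear and tab aluminium), 72 mm across, 10 mm thick. This point is its centre, half-way through the thickness; x points along its slot to the mouth, z up through the disc, the tab is on the -x side. Fully home, this point lies on the stem's axis.
- large_mouth (a point): Mouth of the same disc's radial slot, on the rim at half thickness; same axes. The slot is 14 mm wide and ends 6 mm past the disc's centre.
- large_tab (a point): On the same disc's upright tab (its handle), opposite the slot, 52 mm from the disc's centre, 15 mm below the tab's top. The tab is 16 mm long along x (radially), 10 mm thick along y, its top 35 mm above the disc's upper face; it stands on a 16 mm wide ear of the disc's thickness. Same axes.
- large: The same disc; origin under its centre, same axes.
- small_center (a point): The smaller loose slotted disc, about 0.17 kg, flat on the table, tab up. Dark steel (ear and tab aluminium), 60 mm across, 8 mm thick. This point is its centre, half-way through the thickness; x points along its slot to the mouth, z up through the disc, the tab is on the -x side. Fully home, this point lies on the stem's axis.
- small_mouth (a point): Mouth of the same disc's radial slot, on the rim at half thickness; same axes. The slot is 14 mm wide and ends 6 mm past the disc's centre.
- small_tab (a point): On the same disc's upright tab (its handle), opposite the slot, 46 mm from the disc's centre, 15 mm below the tab's top. The tab is 16 mm long along x (radially), 10 mm thick along y, its top 35 mm above the disc's upper face; it stands on a 16 mm wide ear of the disc's thickness. Same axes.
- small: The same disc; origin under its centre, same axes.
- clay_figure: Bystander: reddish clay figure, 48 mm wide, 67 mm tall, standing; origin under its centre.
- clay_bird: Bystander: ochre clay bird-like blob, 42 mm wide, 47 mm tall, standing; origin under its centre.
- paint_pot: Bystander: white lidded pot, 44 mm across, 48 mm tall; origin under its centre.
- washer: Bystander: plain steel washer without slot or tab, 54 mm across, 8 mm thick, lying flat; origin under its centre.
- modelling_tool: Bystander: small spatula-like modelling tool 150 mm long, lying along its x axis; origin underneath it.
- clay_block: Bystander: block of clay 50 x 35 x 22 mm; origin under its centre.
- spool: Bystander: copper-coloured spool, 36 mm across, 30 mm tall; origin under its centre.
There are look-alikes about, which are no part of the job. What is shaped like the small but orange or white is not meant.

How it is judged:
By the outcome, as a careful person would: the job done as asked, in the order asked, and still so for the second after the job is handed in, with the robot touching nothing.
It also fails if it takes over 72 s, if anything falls off the work surface, if the arm or the gripper's body presses on something with over 40 N, if the wrist force passes 120 N, or if a joint passes its speed limit or range.

ROBOT

A 7-joint arm with a two-finger parallel gripper is mounted at the origin on the work surface. World frame = base frame: x ahead of the robot, y to its left, z up, the work surface at z = 0. Lengths are in m, angles in rad, forces in N, time in s.
With the tool pointing down it reaches from about 0.425 to 0.925 m from the base axis. Payload 6.8 kg.
Tool frame: the origin (TCP) lies midway between the tips of the shut fingers; the grasp point (between the pads) lies 19 mm behind it; z points along the fingers, y is the direction in which the jaws open and shut (so a half turn about z gives the same grasp; the last joint's range is limited). The gripper opens to 85 mm and grips with 20 to 120 N. Pads are 22 mm wide; open, the fingers measure 114 mm over their backs; the gripper's body (76 mm by 85 mm) begins 54 mm behind the grasp point. The pads swing forward as they close: fully open they stand 13 mm farther back than shut.
Start: joints at [-1.233, 0.477, 0.022, 1.555, -0.011, 1.109, -0.083], TCP at [0.291, 0.609, 0.204] pointing down, gripper open.
Joint ranges: [-2.96, 2.96], [-0.34, 2.1], [-1.41, 1.46], [0.24, 2.44], [-1.37, 4.51], [0.17, 1.92], [-2.96, 2.96]. Speed limits (rad/s): [2.39, 2.39, 3.14, 3.14, 3.14, 3.14, 3.14].

INTERFACE

Orientations are given as a unit quaternion [x, y, z, w].
In Python, from cell import r gives the robot as it stands.
- The arm moves only by the tool servo_tool, never from a script. Its argument "moves" is one flat list of numbers, 7 for each row, row after row: the turn, a rotation vector about the tool's x, y, z normalised to -1 to 1, where 1 is 2 pi rad, then the shift along the tool's x, y, z normalised to -1 to 1, where 1 is 25 cm, then the finger opening in mm, from 0 to 85.4. A call has 1 to 8 rows; each row is the pose to reach, as a shift and turn from the pose measured when the call began, along the tool's axes at that moment, turning the shorter way round; what a row does not reach only later rows make up. A row lasts 1/8 s, in which the tool goes at most 62.5 mm and 10.7 degrees, less where a joint would pass 70% of its speed; a pose out of reach is approached as far as the arm can. A call with a number of a shift or a turn outside -1 to 1 is refused whole. A call with a gripper value outside its range is refused whole. The fingers move at their own pace and stop on an object; "squeeze" is the grip in N (left out, the last holds). Time passes only in rows, so rows that repeat a pose let the fingers close. It gives the time, the measured TCP pose, the force and the opening at its end, in the units of the state.
- r.read_state(): the state, without advancing time (a new reading comes with each control period).
- r.get_image(name): name is "scene" or "side" or "wrist"; returns a dict with "pixels" (384x512x3 uint8, red, green, blue), "fx", "fy", "cx", "cy" (pixels), "view" (4x4, takes a point from world to camera coordinates). Camera axes: x right, y up, looking along -z (the intrinsics and any distortion apply to the point x, -y, -z); pixel columns grow to the right and rows downward; lengths in m; the calibration is good to about 2 mm. A picture is of the moment at which its call begins. There is no depth.
- r.close_job(): hands the job in, once; it reports no verdict.
The state is a dict: "time_s": time; "joint_pos": joint angles; "joint_velocities": joint speeds; "tau": joint torques, N m; "tcp_pos": TCP position; "eef_rot": TCP orientation; "contact_force": force on the tool from outside, world axes, zero at the start; "wrist_torque": the same for the moment, N m; "grip_width": opening from 0.0 (shut) to 1.0 (fully open).
Only numpy, scipy, OpenCV 4.12 (cv2) and the standard library are available. Lean on these libraries where they do the work, as an engineer would, in place of code of your own. Each camera call takes 0.05 s, during which the arm holds its last target.

## Working session

There is one attempt and no reset: what is moved stays moved. The work goes in short steps, Python scripts to look and compute and a tool call to move; the robot and the scene stay as the last step left them, time stands still between calls to the robot, and variables do not carry over. Pictures are saved under pics/ and viewed, and the job is handed in when it is done.

Besides the shell and the picture viewer there is one more tool, called after "Call:" in YAML: its name, and indented under it one key for each argument. servo_tool: Moves the arm, as the interface text tells. Scaled input: -1 to 1 covers 25 cm each way for a shift and 2 pi rad each way for a turn. Its arguments: {"type":"object","properties":{"moves":{"type":"array","items":{"type":"number"}},"squeeze":{"type":"number"}},"required":["moves"]}

```bash
mkdir -p pics; ls
python3 - <<'E'
from cell import r
import cv2
s=r.read_state(); print(s)
for n in ("scene","side","wrist"):
    im=r.get_image(n); print(n,im["fx"],im["fy"],im["cx"],im["cy"],im["view"],[k for k in im])
    cv2.imwrite(f"pics/{n}0.png",im["pixels"][:,:,::-1])
E
```

```text
pics
{'time_s': 0.0, 'joint_pos': array([-1.23309003,  0.47780281,  0.02234572,  1.55650288, -0.01147811,
        1.10929937, -0.08308748]), 'joint_velocities': array([ 5.81492884e-04, -6.73391932e-05, -9.43957070e-04, -2.19974363e-04,
        1.73125228e-03,  2.35095425e-03, -1.45622461e-04]), 'tau': array([-3.45378066e-04, -5.96456301e+01,  1.60770155e+00, -2.81190705e+01,
        1.23698512e-02,  9.49195353e-03,  8.08983344e-06]), 'tcp_pos': array([0.29079006, 0.6084086 , 0.20310237]), 'eef_rot': array([ 2.21043226e-01,  9.75263557e-01, -9.33334633e-04, -1.27859038e-04]), 'contact_force': array([ 0.62645089, -0.19886606,  0.05748362]), 'wrist_torque': array([ 0.04232013,  0.01182675, -0.04267952]), 'grip_width': 0.9999869853476405}
scene 372.6659106853364 372.6659106853364 258.42935769682754 190.2564829489294 [[ 0.35927615  0.93317685 -0.01008071 -0.18762945]
 [-0.65613231  0.26026505  0.7083449   0.18236787]
 [ 0.66363471 -0.24787715  0.70579451 -1.61049121]
 [ 0.          0.          0.          1.        ]] ['pixels', 'fx', 'fy', 'cx', 'cy', 'view']
side 428.4838425679858 428.4838425679858 258.22149871108223 193.38922178008187 [[ 0.96945162 -0.24492204 -0.01329488 -0.45382539]
 [ 0.18407161  0.69062867  0.69939237 -0.24045061]
 [-0.16211478 -0.68047428  0.71461427 -1.27849044]
 [ 0.          0.          0.          1.        ]] ['pixels', 'fx', 'fy', 'cx', 'cy', 'view']
wrist 319.1440246246967 319.1440246246967 257.4587982620152 189.6938138685647 [[ 0.43066998  0.9025087  -0.00118728 -0.67430136]
 [-0.85929312  0.40964493 -0.30627825  0.04077565]
 [-0.27593242  0.13292507  0.95194129 -0.37970561]
 [ 0.          0.          0.          1.        ]] ['pixels', 'fx', 'fy', 'cx', 'cy', 'view']
```

View pics/scene0.png

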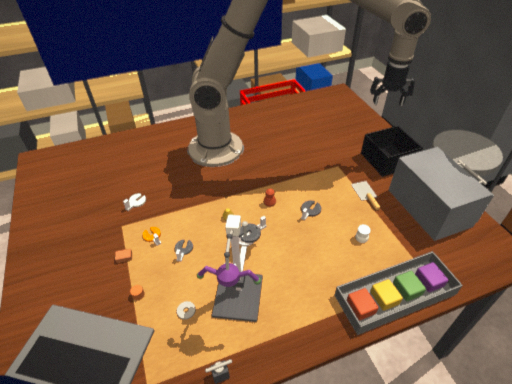

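View pics/side0.png

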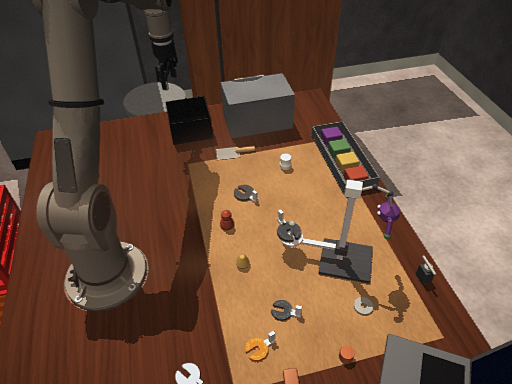

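View pics/wrist0.png

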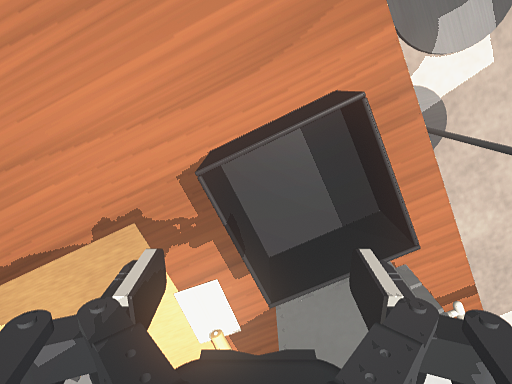

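Scene view: two dark discs lie at about (311,208) and (184,247), and the hanger with the slipped disc is at (249,233). The orange disc (151,235) and the white one (135,201) are look-alikes. The washer shows at (186,310).

```bash
cat > h.py <<'E'
import numpy as np, cv2
from cell import r
def cam(n): return r.get_image(n)
def proj(im,p):
    V=np.array(im["view"]); c=V[:3,:3]@np.asarray(p,float)+V[:3,3]
    return np.array([im["cx"]+im["fx"]*c[0]/-c[2], im["cy"]+im["fy"]*-c[1]/-c[2]])
def ray(im,uv):
    V=np.array(im["view"]);R=V[:3,:3]
    d=np.array([(uv[0]-im["cx"])/im["fx"],-(uv[1]-im["cy"])/im["fy"],-1.0])
    return -R.T@V[:3,3], R.T@d
def plane(im,uv,z):
    o,d=ray(im,uv); return o+d*(z-o[2])/d[2]
def tri(im1,a,im2,b):
    o1,d1=ray(im1,a);o2,d2=ray(im2,b)
    d1/=np.linalg.norm(d1);d2/=np.linalg.norm(d2)
    s=np.linalg.lstsq(np.c_[d1,-d2],o2-o1,rcond=None)[0]
    p,q=o1+s[0]*d1,o2+s[1]*d2
    return (p+q)/2,np.linalg.norm(p-q)
def crop(im,u0,v0,u1,v1,k,fn):
    c=im["pixels"][v0:v1,u0:u1,::-1]
    cv2.imwrite(fn,cv2.resize(c,None,fx=k,fy=k,interpolation=cv2.INTER_CUBIC))
E
python3 - <<'E'
from h import *
a=cam("scene");b=cam("side")
crop(a,110,180,330,330,3.6,"pics/sc1.png")
crop(b,200,140,400,360,2.7,"pics/sd1.png")
for n,c in((a,"scene"),(b,"side")):
    print(c, ray(n,(256,192))[0])
E
```

```text
scene [ 1.25584612 -0.2715765   1.00560506]
side [ 0.27695969 -0.81506962  1.07576328]
```

View pics/sc1.png

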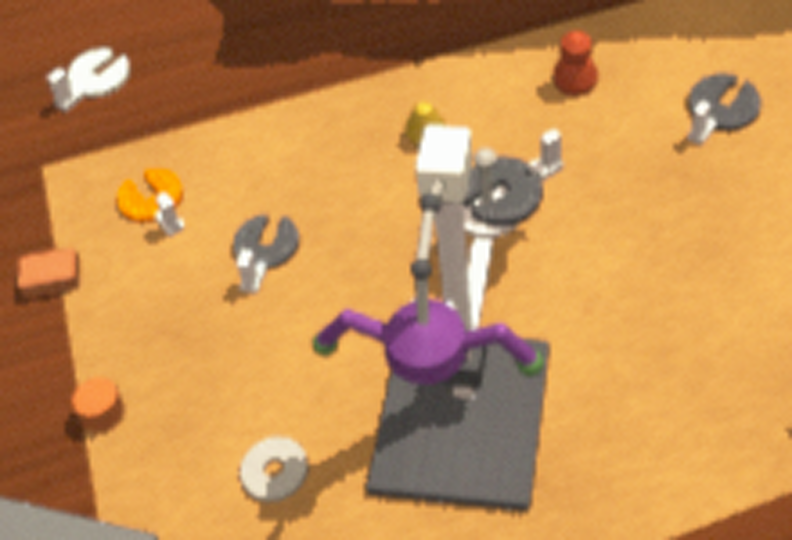

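View pics/sd1.png

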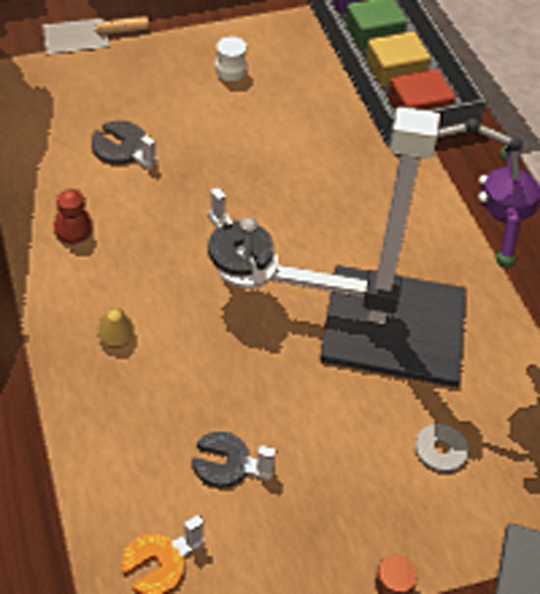

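Run:
```python
from h import *
a=cam("scene");b=cam("side")
def blob(im,win,kind):
    u0,v0,u1,v1=win
    px=im["pixels"].astype(int); hsv=cv2.cvtColor(im["pixels"],cv2.COLOR_RGB2HSV)
    m=np.zeros(px.shape[:2],np.uint8)
    if kind=="dark": k=(hsv[:,:,1]<70)&(hsv[:,:,2]<115)
    else: k=(hsv[:,:,1]<70)&(hsv[:,:,2]>140)
    m[v0:v1,u0:u1]=k[v0:v1,u0:u1]
    n,l,st,c=cv2.connectedComponentsWithStats(m)
    i=1+np.argmax(st[1:,4]); 
    return (l==i)
for nm,ws,wd in (("A",(292,192,330,226),(228,178,265,210)),("B",(165,232,200,268),(265,295,308,326))):
    for im,w,c in((a,ws,"scene"),(b,wd,"side")):
        m=blob(im,w,"dark");v,u=np.nonzero(m)
        P=np.array([plane(im,(x,y),0.009)[:2] for x,y in zip(u,v)])
        (cx,cy),rad=cv2.minEnclosingCircle(P.astype(np.float32))
        t=blob(im,w,"light");v2,u2=np.nonzero(t)
        print(nm,c,"dark",len(u),"circle",cx,cy,rad*1000,"light px",len(u2),u2.mean(),v2.mean(), "bbox",u2.min(),u2.max(),v2.min(),v2.max(), plane(im,(u2.mean(),v2.mean()),0.025))
crop(a,285,180,345,230,10,"pics/Asc.png");crop(b,225,170,275,215,10,"pics/Asd.png")
crop(a,155,220,215,270,10,"pics/Bsc.png");crop(b,260,290,310,330,10,"pics/Bsd.png")
i=[cv2.resize(cv2.imread(f"pics/{x}.png"),(400,300)) for x in("Asc","Asd","Bsc","Bsd")]
cv2.imwrite("pics/AB.png",np.vstack([np.hstack(i[:2]),np.hstack(i[2:])]))
crop(a,225,195,275,245,12,"pics/Hsc.png");crop(b,265,195,325,255,10,"pics/Hsd.png")
```

```text
A scene dark 45 circle 0.48078596591949463 0.22740264236927032 29.555590823292732 light px 55 304.8363636363636 213.0909090909091 bbox 302 308 207 218 [0.49967809 0.18332728 0.025     ]
A side dark 193 circle 0.47104883193969727 0.21944810450077057 37.61932998895645 light px 15 251.4 197.53333333333333 bbox 249 254 195 200 [0.48808477 0.17235233 0.025     ]
B scene dark 10 circle 0.4961184561252594 -0.2361365556716919 11.877245269715786 light px 71 179.16901408450704 254.29577464788733 bbox 176 183 248 260 [ 0.51057062 -0.26601573  0.025     ]
B side dark 274 circle 0.47359341382980347 -0.25079530477523804 32.321106642484665 light px 31 293.4193548387097 312.4516129032258 bbox 290 299 309 316 [ 0.49703466 -0.27418379  0.025     ]
```

View pics/AB.png

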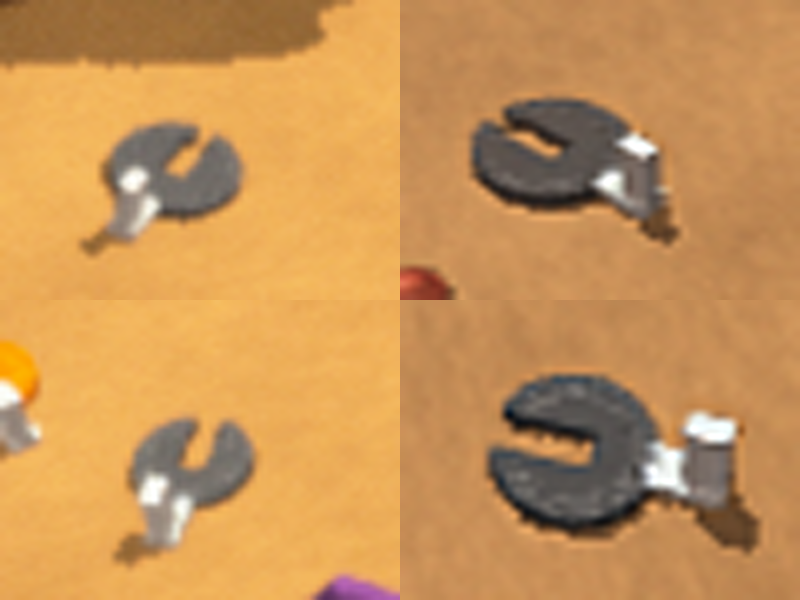

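View pics/Hsc.png

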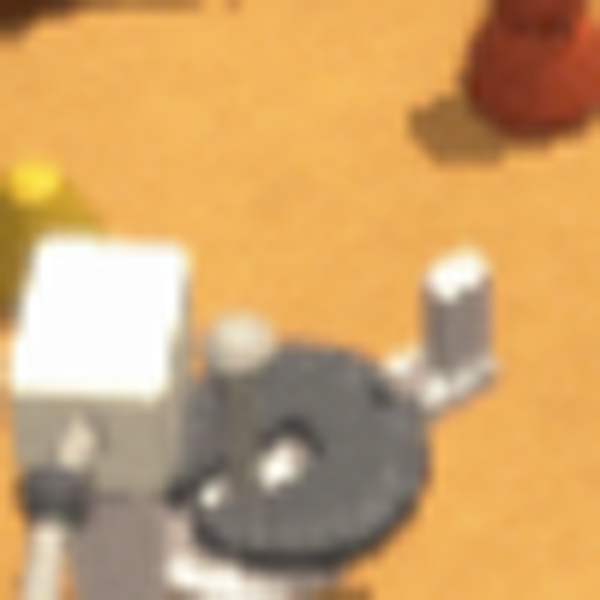

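View pics/Hsd.png

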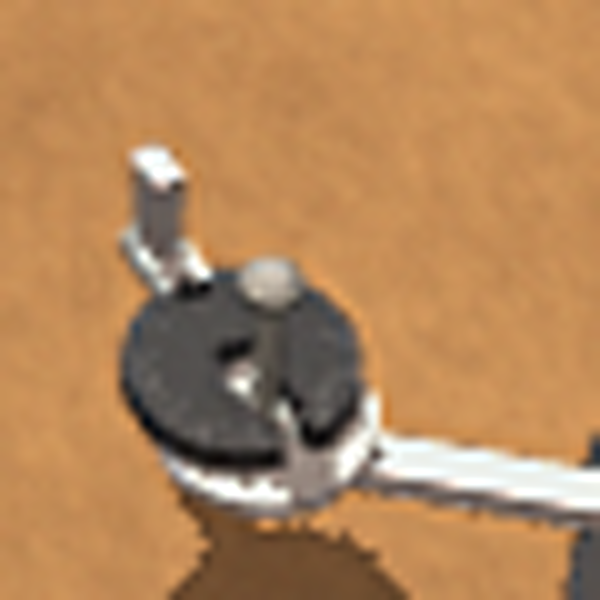

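```bash
cat > m1.py <<'E'
from h import *
a=cam("scene");b=cam("side")
def f(u0,v0,kx,ky,x,y): return (u0+(x+.5)/kx-.5, v0+(y+.5)/ky-.5)
Hs=lambda x,y:f(225,195,12,12,x,y); Hd=lambda x,y:f(265,195,10,10,x,y)
As=lambda x,y:f(285,180,400/60,6,x,y); Ad=lambda x,y:f(225,170,8,300/45,x-400,y)
Bs=lambda x,y:f(155,220,400/60,6,x,y-300); Bd=lambda x,y:f(260,290,8,7.5,x-400,y-300)
for n,p,q in (("knob z.132",Hs(240,342),Hd(270,282)),("sliptabtop z.119",Hs(458,275),Hd(158,166)),
  ("AtabTop z.045",As(133,180),Ad(637,147)),("BtabTop z.043",Bs(153,490),Bd(710,429)),
  ):
    print(n,np.round(tri(a,p,b,q)[0],4),tri(a,p,b,q)[1], plane(a,p,float(n.split('z')[1])),plane(b,q,float(n.split('z')[1])))
# dark discs via saturation
def disc(im,w,zt):
    hsv=cv2.cvtColor(im["pixels"],cv2.COLOR_RGB2HSV); u0,v0,u1,v1=w
    m=np.zeros(hsv.shape[:2],np.uint8); m[v0:v1,u0:u1]=((hsv[:,:,1]<100)&(hsv[:,:,2]<135))[v0:v1,u0:u1]
    n,l,st,c=cv2.connectedComponentsWithStats(m); i=1+np.argmax(st[1:,4]); v,u=np.nonzero(l==i)
    P=np.array([plane(im,(x,y),zt)[:2] for x,y in zip(u,v)],np.float32)
    return len(u),cv2.minEnclosingCircle(P), (u.min(),u.max(),v.min(),v.max())
print("A",disc(a,(292,192,330,226),.008),disc(b,(228,178,250,210),.008))
print("B",disc(a,(165,232,200,268),.007),disc(b,(265,295,292,326),.007))
print("slip",disc(a,(240,222,262,245),.082),disc(b,(275,218,304,245),.082))
# slot mouth / end picks on top plane
for n,im,pk,z in(("A sc",a,[As(203,137),As(175,172)],.01),("A sd",b,[Ad(502,120),Ad(555,148)],.01),("B sc",a,[Bs(209,425),Bs(195,465)],.008),("B sd",b,[Bd(500,440),Bd(590,447)],.008)):
    P=[plane(im,p,z)[:2] for p in pk]; d=P[0]-P[1]; print(n,np.round(P,4).tolist(),np.degrees(np.arctan2(d[1],d[0])),np.linalg.norm(d))
# column: head top, column foot
print("column head",np.round(tri(a,(110+445/3.6,180+148/3.6),b,(200+418/2.7,140+120/2.7))[0],3))
E
python3 m1.py
```

```text
knob z.132 [ 0.554  -0.0567  0.1344] 0.0021788108966694078 [ 0.55114499 -0.05514266  0.132     ] [ 0.55494236 -0.05605184  0.132     ]
sliptabtop z.119 [0.54   0.0084 0.1181] 0.0015883172692927002 [0.54009599 0.00881123 0.119     ] [0.53990384 0.00660103 0.119     ]
AtabTop z.045 [0.4998 0.1801 0.0439] 0.0013806952272129456 [0.50008872 0.18020559 0.045     ] [0.49965966 0.17805338 0.045     ]
BtabTop z.043 [ 0.5108 -0.2692  0.042 ] 0.0019854569738785763 [ 0.51088291 -0.26841584  0.043     ] [ 0.51094669 -0.27076573  0.043     ]
A (161, ((0.47112032771110535, 0.22184570133686066), 0.035863351076841354), (np.int64(301), np.int64(320), np.int64(201), np.int64(215))) (193, ((0.4712836742401123, 0.2206205427646637), 0.03862312436103821), (np.int64(234), np.int64(249), np.int64(185), np.int64(200)))
B (121, ((0.47269296646118164, -0.24543334543704987), 0.028729960322380066), (np.int64(175), np.int64(192), np.int64(241), np.int64(253))) (290, ((0.4715151786804199, -0.24807418882846832), 0.031552210450172424), (np.int64(271), np.int64(291), np.int64(300), np.int64(320)))
slip (284, ((0.5542320609092712, -0.04231468215584755), 0.037141911685466766), (np.int64(240), np.int64(259), np.int64(224), np.int64(242))) (372, ((0.5497510433197021, -0.04583274573087692), 0.039839498698711395), (np.int64(277), np.int64(300), np.int64(222), np.int64(242)))
A sc [[0.4548, 0.2479], [0.4751, 0.2206]] 126.5306625021925 0.03395255485315286
A sd [[0.4544, 0.2466], [0.4724, 0.2203]] 124.32147923698692 0.03190237060008313
B sc [[0.4504, -0.2325], [0.4749, -0.2453]] 152.38632955009967 0.02759562836688194
B sd [[0.4474, -0.2383], [0.4767, -0.2489]] 160.1294126178207 0.031075759727376178
column head [ 0.69  -0.126  0.321]
```

```bash
cat >> h.py <<'E'
from scipy.spatial.transform import Rotation as Rn
def Rdown(psi,tiltdir=None,tilt=0):
    z=np.array([0,0,-1.])
    if tiltdir is not None: z=z+np.tan(np.radians(tilt))*np.array([*tiltdir,0]); z/=np.linalg.norm(z)
    y=np.array([np.cos(np.radians(psi)),np.sin(np.radians(psi)),0]); y-=z*(y@z); y/=np.linalg.norm(y)
    return np.c_[np.cross(y,z),y,z]
def st():
    s=r.read_state(); R=Rn.from_quat(s["eef_rot"]).as_matrix()
    print("t",round(s["time_s"],2),"tcp",np.round(s["tcp_pos"],4),"psi",round(np.degrees(np.arctan2(R[1,1],R[0,1])),1),"zt",np.round(R[:,2],3),"F",np.round(s["contact_force"],1),"T",np.round(s["wrist_torque"],2),"g",round(s["grip_width"]*85.4,1),"q",np.round(s["joint_pos"],2))
    return s,R
def goto(p,psi,tiltdir=None,tilt=0):
    s,R=st(); best=None
    for k in (0,180):
        T=Rdown(psi+k,tiltdir,tilt); rv=Rn.from_matrix(R.T@T).as_rotvec()
        if best is None or np.linalg.norm(rv)<np.linalg.norm(best)-1e-6: best=rv
    d=R.T@(np.asarray(p,float)-s["tcp_pos"])
    print("turn",np.round(best/2/np.pi,4)," shift",np.round(d/.25,4)," deg",round(np.degrees(np.linalg.norm(best)),1)," mm",np.round(d*1000,1))
E
python3 - <<'E'
from h import *
goto((0.37,0.42,.2),12); goto((0.533,0.045,.2),12,(.208,-.978),6)
a=cam("scene")
for uv,n in (((270,200),"figure"),((227,217),"bird"),((363,240),"pot")): print(n,plane(a,uv,.03))
E
```

```text
t 0.45 tcp [0.291 0.609 0.204] psi 64.5 zt [-0. -0. -1.] F [ 0.4 -0.1  0.6] T [-0.03  0.01  0.04] g 85.5 q [-1.23  0.48  0.02  1.56 -0.01  1.11 -0.08]
turn [-0.      0.      0.1457]  shift [-0.611  -0.5459  0.0162]  deg 52.5  mm [-152.7 -136.5    4. ]
t 0.45 tcp [0.291 0.609 0.204] psi 64.5 zt [-0. -0. -1.] F [ 0.4 -0.1  0.6] T [-0.03  0.01  0.04] g 85.5 q [-1.23  0.48  0.02  1.56 -0.01  1.11 -0.08]
turn [ 0.0076 -0.0155  0.1456]  shift [-1.8461 -1.6182  0.0163]  deg 52.8  mm [-461.5 -404.5    4.1]
figure [0.40047391 0.09200093 0.03      ]
bird [ 0.42085236 -0.07730295  0.03      ]
pot [0.67857693 0.30538564 0.03      ]
```

Call:
servo_tool:
  moves: [0, 0, 0.07, -0.5, -0.44, 0, 0, 0, 0, 0.145, -1, -0.88, 0, 0, 0, 0, 0.145, -1, -0.88, 0, 0, 0, 0, 0.145, -1, -0.88, 0, 0, 0, 0, 0.145, -1, -0.88, 0, 0, 0, 0, 0.145, -1, -0.88, 0, 0]
  squeeze: 60

```text
time_s: 1.25
tcp_pos: [0.4235, 0.2983, 0.2045]
eef_rot: [0.631, 0.776, 0.0, 0.0]
contact_force: [-0.4, 0.4, 0.5]
grip_width: 0.004
```

```bash
python3 -c "
from h import *
goto((0.533,0.042,.16),12,(.208,-.978),6)"
```

```text
t 1.25 tcp [0.4235 0.2983 0.2045] psi 11.8 zt [ 0.001 -0.001 -1.   ] F [-0.4  0.4  0.5] T [ 0.05 -0.01 -0.01] g 0.3 q [-0.99  0.22  0.3   1.94 -0.08  0.99 -0.45]
turn [ 0.0001 -0.0166 -0.0005]  shift [-1.0931  0.2188  0.1789]  deg 6.0  mm [-273.3   54.7   44.7]
```

Call:
servo_tool:
  moves: [0, -0.0166, 0, -1, 0.2, 0, 0, 0, -0.0166, 0, -1, 0.2, 0, 0, 0, -0.0166, 0, -1, 0.22, 0, 0, 0, -0.0166, 0, -1, 0.22, 0, 0, 0, -0.0166, 0, -1, 0.22, 0.1, 0, 0, -0.0166, 0, -1, 0.22, 0.179, 0]

```text
time_s: 2.0
tcp_pos: [0.5291, 0.063, 0.1596]
eef_rot: [0.631, 0.774, -0.033, 0.041]
contact_force: [-0.3, 1.0, -0.5]
grip_width: 0.0
```

Run:
```python
from h import *
goto((0.533,0.042,.079),12,(.208,-.978),6)
w=cam("wrist"); cv2.imwrite("pics/w1.png",w["pixels"][:,:,::-1])
for n,p in (("knob",(.5535,-.056,.139)),("tabtop",(.54,.0075,.119)),("panside",(.5535,-.056,.074)),("tcp",(r.read_state()["tcp_pos"]))): print(n,proj(w,p))
```

```text
t 2.0 tcp [0.5291 0.063  0.1596] psi 11.6 zt [ 0.022 -0.103 -0.994] F [-0.3  1.  -0.5] T [ 0.15  0.04 -0.01] g 0.0 q [-0.67  0.31  0.44  1.97 -0.03  0.89 -0.02]
turn [ 0.0001  0.0001 -0.0011]  shift [-0.0512 -0.0019  0.3296]  deg 0.4  mm [-12.8  -0.5  82.4]
knob [256.59559099 347.21650467]
tabtop [255.99907613 264.64972695]
panside [256.62960208 290.52491949]
tcp [253.57636604 224.421898  ]
```

View pics/w1.png

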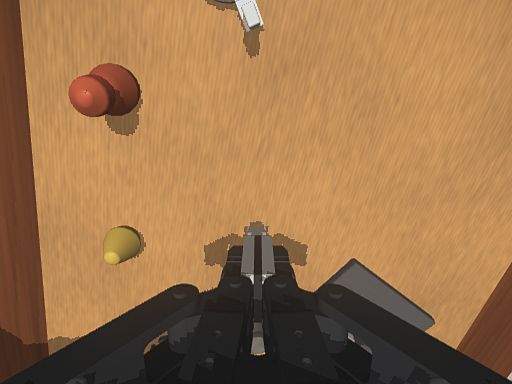

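Call:
servo_tool:
  moves: [0, 0, 0, 0, 0, 0.2, 0, 0, 0, 0, -0.05, 0, 0.33, 0, 0, 0, 0, -0.05, 0, 0.33, 0, 0, 0, 0, -0.05, 0, 0.33, 0]

```text
time_s: 2.55
tcp_pos: [0.5323, 0.0438, 0.0778]
eef_rot: [0.63, 0.775, -0.034, 0.04]
contact_force: [-0.5, -0.1, 0.1]
grip_width: -0.001
```

Run:
```python
from h import *
goto((0.5535-.208*.0785,-.056+.978*.0785,.079),12,(.208,-.978),6)
b=cam("side"); crop(b,250,180,330,255,8,"pics/p1.png")
```

```text
t 2.55 tcp [0.5323 0.0438 0.0778] psi 11.7 zt [ 0.02  -0.103 -0.994] F [-0.5 -0.1  0.1] T [0.12 0.01 0.03] g -0.1 q [-0.6   0.43  0.41  2.03 -0.1   0.71  0.06]
turn [-0.0002  0.0001 -0.0007]  shift [-0.094   0.0005  0.0051]  deg 0.3  mm [-23.5   0.1   1.3]
```

View pics/p1.png

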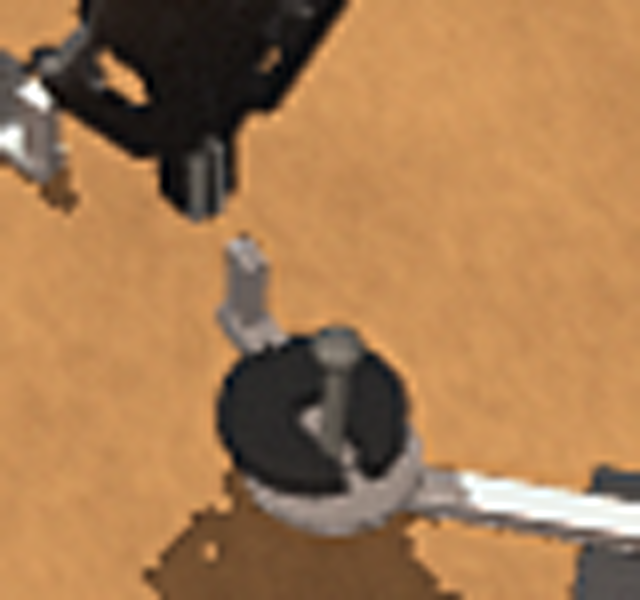

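Run:
```python
from h import *
b=cam("side")
c=lambda p:np.round((proj(b,p)-[250,180]+.5)*8-.5)
print("tcp",c(r.read_state()["tcp_pos"]),"tabbase",c((.540,.0075,.084)),"tabtop",c((.540,.0075,.119)),"knobtop",c((.5535,-.056,.139)),"stem base84",c((.5535,-.056,.084)))
```

```text
tcp [199. 257.] tabbase [244. 312.] tabtop [246. 251.] knobtop [333. 333.] stem base84 [327. 430.]
```

Run:
```python
from h import *
a=cam("scene");b=cam("side");p=r.read_state()["tcp_pos"];print(p)
crop(b,250,180,330,255,5,"pics/p2.png");crop(a,235,190,295,235,6,"pics/p3.png")
i=cv2.imread("pics/p2.png");j=cv2.imread("pics/p3.png")
x=(proj(b,p)-[250,180])*5;y=(proj(a,p)-[235,190])*6
cv2.drawMarker(i,tuple(int(t) for t in x),(0,255,0),0,12);cv2.drawMarker(j,tuple(int(t) for t in y),(0,255,0),0,12)
j=cv2.copyMakeBorder(j,0,max(0,i.shape[0]-j.shape[0]),0,0,0)[:i.shape[0]]
cv2.imwrite("pics/p4.png",np.hstack([i,j]))
```

```text
[0.53216918 0.04393887 0.07776684]
```

View pics/p4.png

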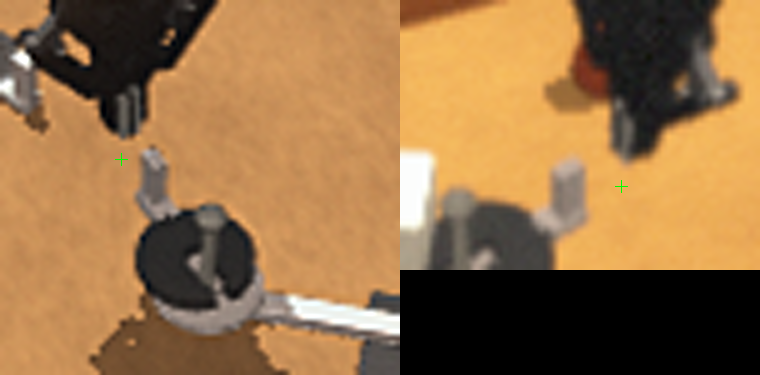

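Run:
```python
from h import *
a=cam("scene");b=cam("side");print(tri(a,(272.2,216.2),b,(274,206.6)), r.read_state()["tcp_pos"])
```

```text
(array([0.53134004, 0.04517945, 0.10068858]), np.float64(0.0005269016445877322)) [0.53175803 0.0435849  0.07729811]
```

Run:
```python
from h import *
w=cam("wrist"); s,R=st()
for d in (0,.01,.019,.023,.03): print(d,proj(w,s["tcp_pos"]-d*R[:,2]))
V=np.array(w["view"]); print("cam in tool",R.T@(-V[:3,:3].T@V[:3,3]-s["tcp_pos"]), R.T@(-V[2,:3]))
crop(w,200,150,320,270,5,"pics/w2.png")
```

```text
t 2.9 tcp [0.5316 0.0434 0.0771] psi 11.7 zt [ 0.02  -0.103 -0.994] F [ 0.  -0.1  1.1] T [ 0.08  0.02 -0.05] g 0.2 q [-0.6   0.43  0.41  2.03 -0.1   0.71  0.06]
0 [256.18610881 228.15753948]
0.01 [256.13727283 235.76323944]
0.019 [256.08858155 243.34640419]
0.023 [256.06530746 246.9711039 ]
0.03 [256.02186613 253.73664356]
cam in tool [ 0.07812832  0.00050532 -0.17015145] [-0.30554345  0.00123773  0.95217733]
```

View pics/w2.png

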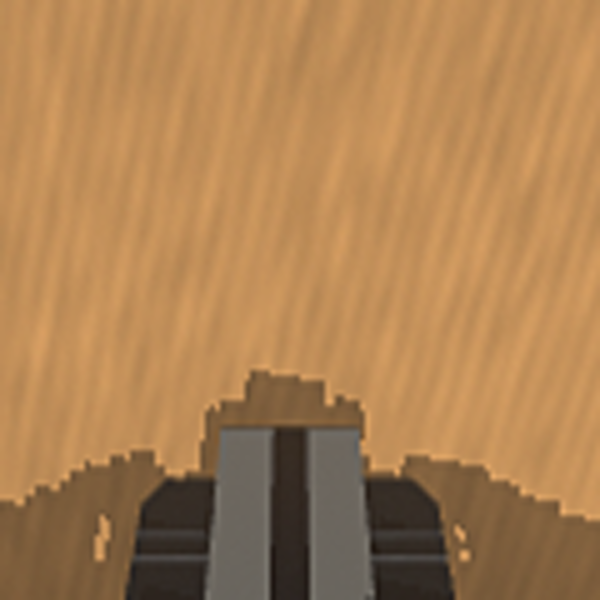

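Run:
```python
from h import *
w=cam("wrist"); s,R=st()
for x in (0,.011):
  for d in (0,.01,.02,.023,.03): print(x,d,np.round([proj(w,s["tcp_pos"]+R@[x,y,-d]) for y in (0,.004,.0125)],1).tolist())
```

```text
t 2.95 tcp [0.5315 0.0433 0.0769] psi 11.7 zt [ 0.02  -0.103 -0.994] F [-0.5  0.3 -0.5] T [ 0.12 -0.01 -0.02] g 0.2 q [-0.6   0.43  0.41  2.03 -0.1   0.71  0.06]
0 0 [[256.4, 228.1], [263.2, 228.1], [277.8, 228.1]]
0 0.01 [[256.3, 235.7], [263.6, 235.7], [278.9, 235.7]]
0 0.02 [[256.3, 244.2], [263.9, 244.2], [280.2, 244.2]]
0 0.023 [[256.3, 246.9], [264.0, 246.9], [280.6, 246.9]]
0 0.03 [[256.2, 253.7], [264.3, 253.7], [281.6, 253.7]]
0.011 0 [[256.4, 210.5], [263.3, 210.5], [278.2, 210.5]]
0.011 0.01 [[256.3, 217.3], [263.7, 217.3], [279.4, 217.3]]
0.011 0.02 [[256.3, 224.9], [264.1, 224.9], [280.7, 224.9]]
0.011 0.023 [[256.2, 227.3], [264.2, 227.3], [281.1, 227.3]]
0.011 0.03 [[256.2, 233.4], [264.5, 233.4], [282.1, 233.4]]
```

Call:
servo_tool:
  moves: [0, 0, 0, 0, 0, 0.07, 0, 0, 0, 0, -0.04, 0, 0.07, 0, 0, 0, 0, -0.04, 0, 0.07, 0]

```text
time_s: 3.32
tcp_pos: [0.5337, 0.0301, 0.0603]
eef_rot: [0.631, 0.774, -0.035, 0.04]
contact_force: [0.9, -0.5, 0.0]
grip_width: -0.005
```

```bash
cat > look.py <<'E'
from h import *
import sys
n=sys.argv[1]; k=float(sys.argv[2]) if len(sys.argv)>2 else 6
s,R=st()
a=cam("scene");b=cam("side")
crop(b,262,190,325,255,6,"pics/t1.png");crop(a,228,195,291,250,6,"pics/t2.png")
i=cv2.imread("pics/t1.png");j=cv2.imread("pics/t2.png")
j=cv2.copyMakeBorder(j,0,i.shape[0]-j.shape[0],0,0,0)
cv2.imwrite(f"pics/{n}.png",np.hstack([i,j]))
d=s["tcp_pos"][:2]-np.array([.5535,-.056]); print("dist",np.linalg.norm(d),"ang",np.degrees(np.arctan2(d[1],d[0])))
E
python3 look.py q1
```

```text
t 3.33 tcp [0.5337 0.0301 0.0603] psi 11.6 zt [ 0.019 -0.104 -0.994] F [ 0.9 -0.5  0. ] T [ 0.11  0.   -0.02] g -0.4 q [-0.56  0.46  0.4   2.04 -0.11  0.67  0.09]
dist 0.08835248767433836 ang 102.93258835592884
```

View pics/q1.png

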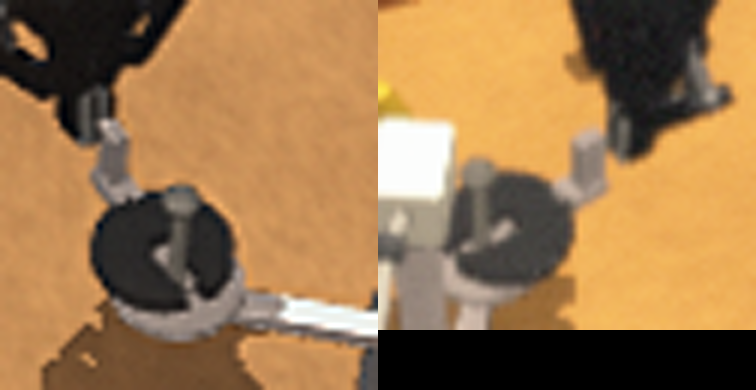

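Call:
servo_tool:
  moves: [0, 0, 0, -0.02, 0, 0, 0, 0, 0, 0, -0.04, 0, 0, 0, 0, 0, 0, -0.04, 0, 0, 0]

```text
time_s: 3.8
tcp_pos: [0.5361, 0.021, 0.0618]
eef_rot: [0.631, 0.774, -0.034, 0.04]
contact_force: [-0.2, -0.6, -0.4]
grip_width: -0.005
```

```bash
python3 look.py q2
```

```text
t 3.8 tcp [0.5361 0.021  0.0618] psi 11.6 zt [ 0.02  -0.103 -0.994] F [-0.2 -0.6 -0.4] T [ 0.09  0.01 -0.01] g -0.4 q [-0.54  0.46  0.4   2.04 -0.11  0.68  0.11]
dist 0.07893976236040906 ang 102.71446644305023
```

View pics/q2.png

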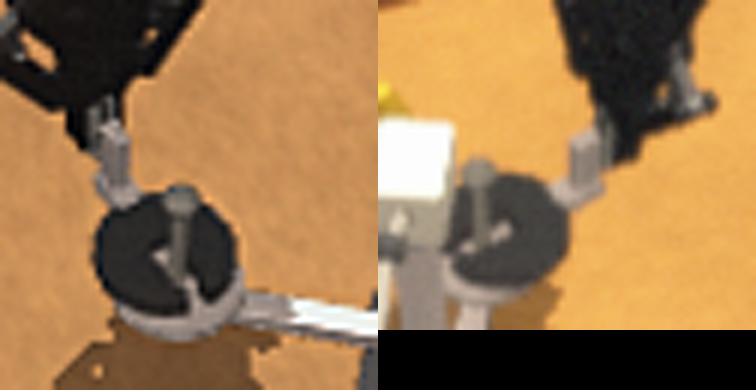

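Call:
servo_tool:
  moves: [0, 0, 0, -0.015, 0, 0.005, 0, 0, 0, 0, -0.025, 0, 0.008, 0, 0, 0, 0, -0.025, 0, 0.008, 0]

```text
time_s: 4.28
tcp_pos: [0.5375, 0.015, 0.0604]
eef_rot: [0.631, 0.774, -0.034, 0.04]
contact_force: [-1.3, 0.1, 0.2]
grip_width: 0.003
```

```bash
python3 look.py q3
```

```text
t 4.28 tcp [0.5375 0.015  0.0604] psi 11.7 zt [ 0.02  -0.103 -0.994] F [-1.3  0.1  0.2] T [ 0.27 -0.01  0.04] g 0.3 q [-0.53  0.46  0.4   2.04 -0.11  0.67  0.12]
dist 0.0728090047190212 ang 102.72144436958861
```

View pics/q3.png

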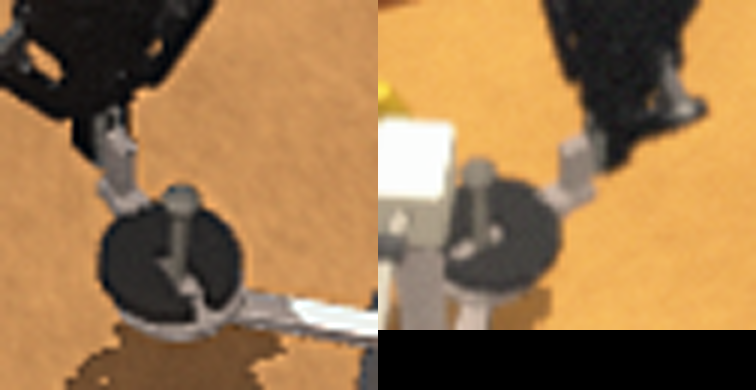

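Call:
servo_tool:
  moves: [0, 0, 0, -0.01, 0, 0.004, 0, 0, 0, 0, -0.02, 0, 0.005, 0, 0, 0, 0, -0.02, 0, 0.005, 0]

```text
time_s: 4.75
tcp_pos: [0.5384, 0.0095, 0.0596]
eef_rot: [0.631, 0.774, -0.034, 0.04]
contact_force: [0.8, 0.1, 0.4]
grip_width: -0.0
```

```bash
python3 look.py q4
```

```text
t 4.75 tcp [0.5384 0.0095 0.0596] psi 11.6 zt [ 0.02  -0.104 -0.994] F [0.8 0.1 0.4] T [ 0.22 -0.03  0.02] g -0.0 q [-0.52  0.47  0.4   2.04 -0.11  0.67  0.13]
dist 0.06722405722678164 ang 102.9620083643279
```

View pics/q4.png

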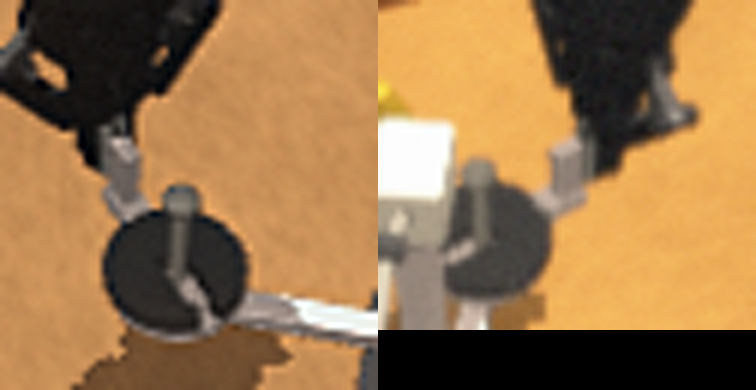

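Call:
servo_tool:
  moves: [0, 0, 0, -0.006, 0, 0.002, 0, 0, 0, 0, -0.012, 0, 0.003, 0, 0, 0, 0, -0.012, 0, 0.003, 0]

```text
time_s: 5.22
tcp_pos: [0.5391, 0.0065, 0.0592]
eef_rot: [0.631, 0.774, -0.034, 0.041]
contact_force: [0.2, 1.4, 0.9]
grip_width: -0.002
```

```bash
python3 -c "
from h import *
st();st()"
```

```text
t 5.22 tcp [0.5391 0.0065 0.0592] psi 11.6 zt [ 0.02  -0.104 -0.994] F [0.2 1.4 0.9] T [ 0.38  0.03 -0.07] g -0.2 q [-0.52  0.47  0.4   2.04 -0.11  0.67  0.14]
t 5.22 tcp [0.5391 0.0065 0.0592] psi 11.6 zt [ 0.02  -0.104 -0.994] F [0.2 1.4 0.9] T [ 0.38  0.03 -0.07] g -0.2 q [-0.52  0.47  0.4   2.04 -0.11  0.67  0.14]
```

Call:
servo_tool:
  moves: [0, 0, 0, -0.004, 0, 0.001, 0, 0, 0, 0, -0.008, 0, 0.002, 0, 0, 0, 0, -0.008, 0, 0.002, 0]

```text
time_s: 5.6
tcp_pos: [0.5394, 0.0063, 0.0591]
eef_rot: [0.63, 0.775, -0.034, 0.04]
contact_force: [-2.6, 6.4, 4.8]
grip_width: 0.003
```

```bash
python3 look.py q5
```

```text
t 5.6 tcp [0.5394 0.0063 0.0591] psi 11.7 zt [ 0.019 -0.102 -0.995] F [-2.6  6.4  4.8] T [ 1.32  0.48 -0.03] g 0.3 q [-0.51  0.47  0.4   2.04 -0.12  0.67  0.14]
dist 0.06384817958009481 ang 102.80286407433532
```

View pics/q5.png

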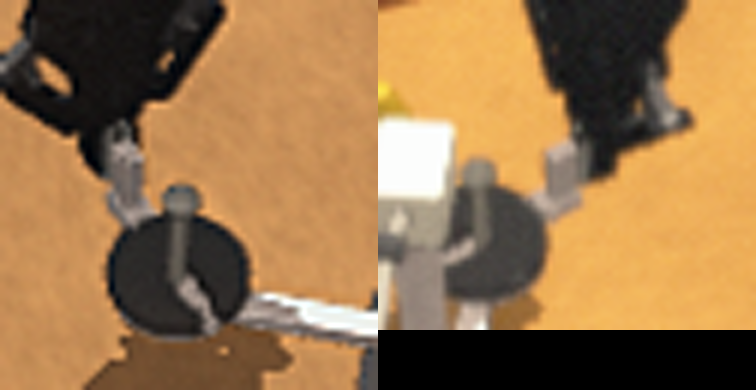

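Call:
servo_tool:
  moves: [0, 0, 0, 0.05, 0, 0, 0, 0, 0, 0, 0.12, 0, 0, 0, 0, 0, 0, 0.15, 0, -0.2, 0, 0, 0, 0, 0.3, 0, -0.3, 40, 0, 0, 0, 0.3, 0, -0.3, 40]

```text
time_s: 6.32
tcp_pos: [0.5232, 0.0917, 0.1271]
eef_rot: [0.628, 0.777, -0.032, 0.04]
contact_force: [0.4, 0.4, -0.0]
grip_width: 0.42
```

```bash
python3 look.py q6; python3 -c "
from h import *
goto((0.500,.1793,.1),35)"
```

```text
t 6.33 tcp [0.5232 0.0917 0.1271] psi 12.1 zt [ 0.023 -0.099 -0.995] F [ 0.4  0.4 -0. ] T [0.1  0.06 0.04] g 35.9 q [-0.71  0.36  0.43  2.   -0.06  0.83 -0.05]
dist 0.1507982129519047 ang 101.5828781749555
t 6.42 tcp [0.5223 0.0876 0.1256] psi 11.8 zt [ 0.019 -0.102 -0.995] F [ 0.7 -0.4  0.6] T [0.08 0.04 0.06] g 40.0 q [-0.71  0.36  0.43  2.   -0.06  0.82 -0.05]
turn [-0.0037  0.0163 -0.0643]  shift [ 0.3857 -0.012   0.0625]  deg 23.9  mm [96.4 -3.  15.6]
```

View pics/q6.png

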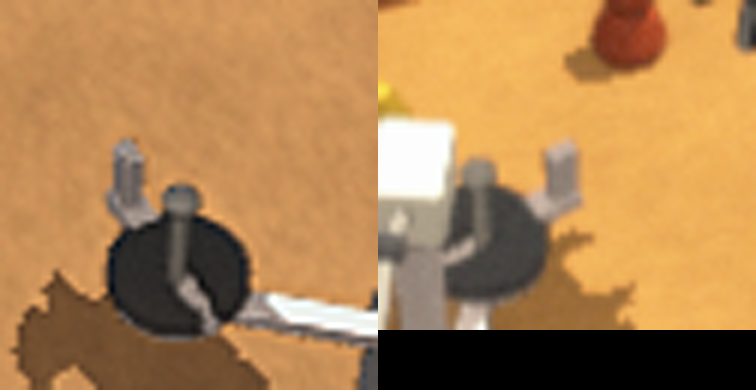

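Slipped disc now sits centred around the stem (stem at (178,265) of the left crop, slot end at the stem). Next, the larger disc at side (245,193)/scene (311,208).

Call:
servo_tool:
  moves: [-0.0037, 0.0163, -0.064, 0.2, 0, 0, 40, -0.0037, 0.0163, -0.064, 0.386, -0.012, 0.06, 40, -0.0037, 0.0163, -0.064, 0.386, -0.012, 0.06, 40, -0.0037, 0.0163, -0.064, 0.386, -0.012, 0.06, 40]

```text
time_s: 6.92
tcp_pos: [0.4995, 0.1778, 0.0995]
eef_rot: [0.464, 0.886, -0.001, -0.0]
contact_force: [-0.6, -0.1, -0.4]
grip_width: 0.464
```

Run:
```python
from h import *
goto((0.500,.1793,.05),35)
w=cam("wrist"); cv2.imwrite("pics/w3.png",w["pixels"][:,:,::-1])
for n,p in (("tabtop",(.5,.1793,.045)),("center",(.471,.2213,.01)),("mouth",(.471-.036*.574,.2213+.036*.819,.01))): print(n,proj(w,p))
```

```text
t 6.92 tcp [0.4995 0.1778 0.0995] psi 34.8 zt [-0.001 -0.002 -1.   ] F [-0.6 -0.1 -0.4] T [ 0.04  0.02 -0.  ] g 39.6 q [-0.67  0.38  0.26  2.01 -0.14  0.77  0.28]
turn [-0.0004  0.0001 -0.0007]  shift [0.0039 0.0055 0.198 ]  deg 0.3  mm [ 1.   1.4 49.5]
tabtop [258.77174398 195.84679788]
center [258.9324297  121.15763453]
mouth [258.80138215  73.20319475]
```

View pics/w3.png

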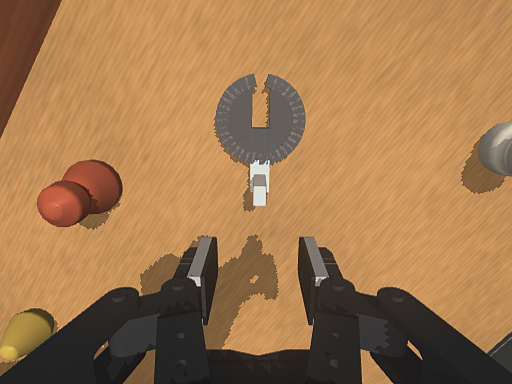

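Call:
servo_tool:
  moves: [0, 0, 0, 0.004, 0.005, 0.2, 40, 0, 0, 0, 0.004, 0.005, 0.3, 40, 0, 0, 0, 0.004, 0.005, 0.345, 40, 0, 0, 0, 0.004, 0.005, 0.345, 40]

```text
time_s: 7.48
tcp_pos: [0.5002, 0.1785, 0.0134]
eef_rot: [0.465, 0.886, -0.001, -0.0]
contact_force: [0.5, -0.5, 0.5]
grip_width: 0.466
```

Run:
```python
from h import *
goto((0.500,.1793,.011),35)
w=cam("wrist");b=cam("side");crop(w,130,100,390,330,2,"pics/t1.png");crop(b,225,165,275,210,6,"pics/t2.png")
i=cv2.imread("pics/t1.png");j=cv2.imread("pics/t2.png")
j=cv2.copyMakeBorder(j,0,i.shape[0]-j.shape[0],0,0,0)[:, :280]
cv2.imwrite("pics/w4.png",np.hstack([i,j]))
```

```text
t 7.47 tcp [0.5002 0.1785 0.0134] psi 34.6 zt [-0.001 -0.003 -1.   ] F [ 0.5 -0.5  0.5] T [ 0.01 -0.    0.06] g 39.8 q [-0.63  0.52  0.22  2.05 -0.19  0.59  0.32]
turn [-0.0004  0.0002 -0.001 ]  shift [0.003  0.0012 0.0094]  deg 0.4  mm [0.7 0.3 2.4]
```

View pics/w4.png

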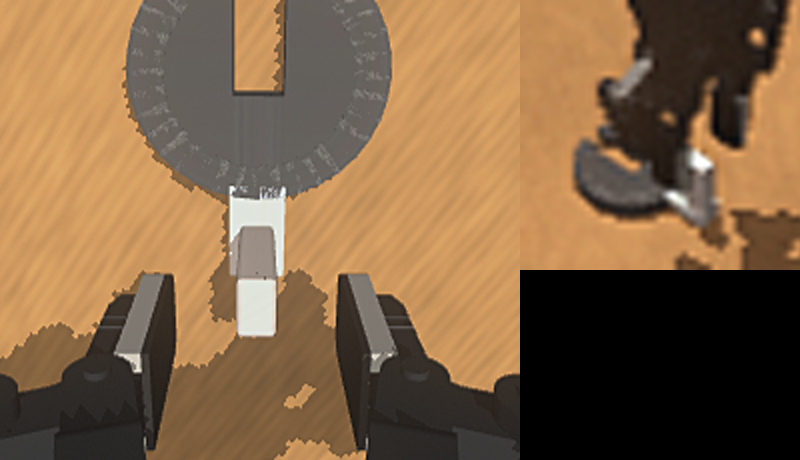

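Call:
servo_tool:
  moves: [0, 0, 0, 0.003, 0.001, 0.025, 40, 0, 0, 0, 0.003, 0.001, 0.045, 40, 0, 0, 0, 0.003, 0.001, 0.05, 40]

```text
time_s: 7.95
tcp_pos: [0.5007, 0.1799, 0.0017]
eef_rot: [0.464, 0.886, -0.0, 0.0]
contact_force: [-0.8, -0.4, 0.2]
grip_width: 0.471
```

Call:
servo_tool:
  moves: [0, 0, 0, 0, 0, 0.01, 40, 0, 0, 0, 0, 0, 0.02, 40, 0, 0, 0, 0, 0, 0.02, 40]

```text
time_s: 8.32
tcp_pos: [0.5005, 0.1798, -0.0034]
eef_rot: [0.464, 0.886, -0.001, 0.0]
contact_force: [0.2, -0.2, -0.2]
grip_width: 0.469
```

Call:
servo_tool:
  moves: [0, 0, 0, -0.003, -0.002, 0.015, 30, 0, 0, 0, -0.003, -0.002, 0.028, 30, 0, 0, 0, -0.003, -0.002, 0.028, 30]

```text
time_s: 8.7
tcp_pos: [0.5003, 0.1788, -0.0108]
eef_rot: [0.464, 0.886, -0.001, 0.0]
contact_force: [0.2, -0.2, 0.1]
grip_width: 0.353
```

```bash
cat > lw.py <<'E'
from h import *
import sys
n,u0,v0=sys.argv[1],int(sys.argv[2]),int(sys.argv[3])
st()
w=cam("wrist");b=cam("side");a=cam("scene");crop(w,130,60,390,330,1.9,"pics/t1.png");crop(b,u0,v0,u0+50,v0+45,5.6,"pics/t2.png")
i=cv2.imread("pics/t1.png");j=cv2.imread("pics/t2.png")
if len(sys.argv)>4:
    u1,v1=int(sys.argv[4]),int(sys.argv[5]); crop(a,u1,v1,u1+50,v1+45,5.6,"pics/t3.png"); j=np.vstack([j,cv2.imread("pics/t3.png")])
h=max(i.shape[0],j.shape[0])
f=lambda x:cv2.copyMakeBorder(x,0,h-x.shape[0],0,0,0)
cv2.imwrite(f"pics/{n}.png",np.hstack([f(i),f(j)]))
E
python3 lw.py w5 225 165 285 180
```

```text
t 8.7 tcp [ 0.5003  0.1788 -0.0108] psi 34.7 zt [-0.001 -0.002 -1.   ] F [ 0.2 -0.2  0.1] T [-0.01  0.   -0.03] g 30.1 q [-0.62  0.56  0.2   2.06 -0.2   0.54  0.33]
```

View pics/w5.png

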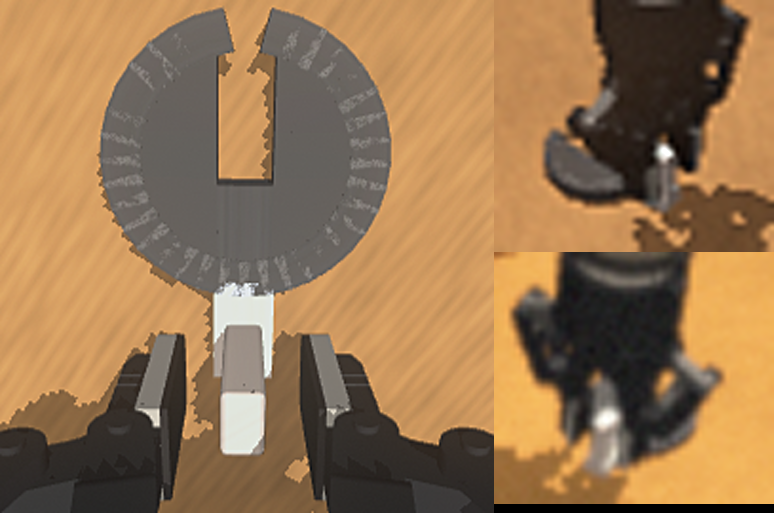

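Call:
servo_tool:
  moves: [0, 0, 0, 0, 0, 0.008, 8, 0, 0, 0, 0, 0, 0.008, 8, 0, 0, 0, 0, 0, 0.008, 8, 0, 0, 0, 0, 0, 0.008, 8]
  squeeze: 110

```text
time_s: 9.35
tcp_pos: [0.5008, 0.179, -0.0124]
eef_rot: [0.464, 0.886, -0.001, 0.0]
contact_force: [1.8, -0.3, -1.0]
grip_width: 0.105
```

```bash
python3 lw.py w6 225 165 285 180
```

```text
t 9.35 tcp [ 0.5008  0.179  -0.0124] psi 34.7 zt [ 0.    -0.001 -1.   ] F [ 1.8 -0.3 -1. ] T [ 0.08 -0.27 -0.05] g 9.0 q [-0.62  0.57  0.2   2.06 -0.21  0.54  0.33]
```

View pics/w6.png

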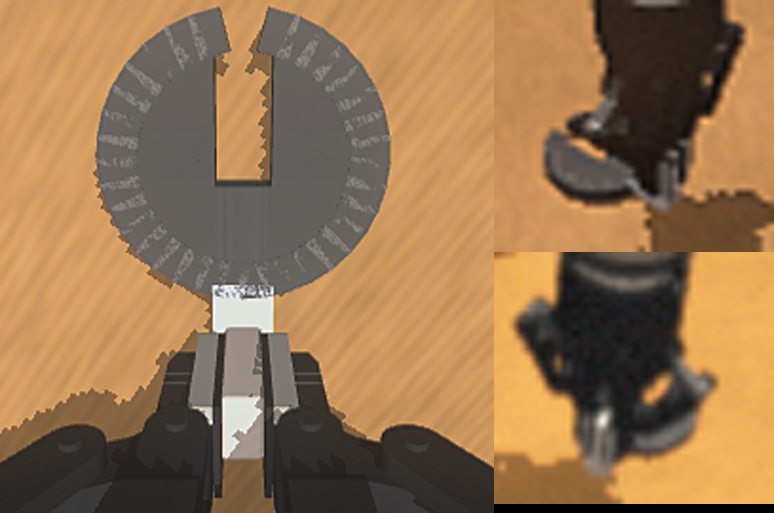

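Call:
servo_tool:
  moves: [0, 0, 0, 0, 0, -0.08, 8, 0, 0, 0, 0, 0, -0.25, 8, 0, 0, 0, 0, 0, -0.45, 8, 0, 0, 0, 0, 0, -0.56, 8, 0, 0, 0, 0, 0, -0.56, 8]

```text
time_s: 10.12
tcp_pos: [0.5015, 0.1795, 0.129]
eef_rot: [0.464, 0.886, 0.001, 0.001]
contact_force: [-0.1, 0.7, -3.2]
grip_width: 0.103
```

```bash
python3 lw.py w7 225 145 285 160; python3 -c "
from h import *
goto((0.44,-.076,.128),-80)"
```

```text
t 10.12 tcp [0.5015 0.1795 0.129 ] psi 34.7 zt [ 0.003  0.    -1.   ] F [-0.1  0.7 -3.2] T [-0.16 -0.12 -0.01] g 8.8 q [-0.69  0.34  0.28  1.99 -0.12  0.83  0.26]
t 10.28 tcp [0.4992 0.1786 0.1259] psi 34.7 zt [-0.003 -0.003 -1.   ] F [-0.3 -0.7 -3.5] T [-0.16 -0.08 -0.02] g 9.1 q [-0.69  0.34  0.28  1.99 -0.12  0.83  0.26]
turn [-0.0006 -0.0002 -0.1814]  shift [-0.7028 -0.7742 -0.005 ]  deg 65.3  mm [-175.7 -193.5   -1.2]
```

View pics/w7.png

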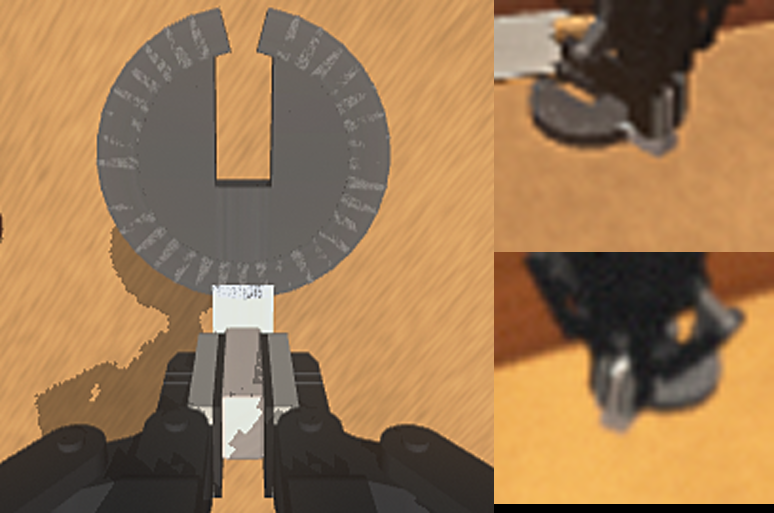

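Call:
servo_tool:
  moves: [0, 0, 0.03, -0.1, -0.11, 0, 8, 0, 0, 0.06, -0.2, -0.22, 0, 8, 0, 0, 0.09, -0.3, -0.33, 0, 8, 0, 0, 0.12, -0.4, -0.44, 0, 8, 0, 0, 0.145, -0.5, -0.55, 0, 8, 0, 0, 0.17, -0.6, -0.66, 0, 8, 0, 0, 0.2, -0.7, -0.77, 0, 8, 0, 0, 0.23, -0.7, -0.77, 0, 8]

```text
time_s: 11.28
tcp_pos: [0.438, -0.0779, 0.1254]
eef_rot: [0.936, 0.353, -0.004, 0.001]
contact_force: [0.2, 0.4, -3.3]
grip_width: 0.107
```

```bash
sed -i 's/for k in (0,180)/for k in ((0,180) if sym else (0,))/; s/def goto(p,psi,tiltdir=None,tilt=0)/def goto(p,psi,tiltdir=None,tilt=0,sym=False)/' h.py; python3 -c "
from h import *
goto((0.44,-.076,.128),-80)"
```

```text
t 11.28 tcp [ 0.438  -0.0779  0.1254] psi -48.7 zt [-0.006 -0.004 -1.   ] F [ 0.2  0.4 -3.3] T [-0.07  0.04 -0.02] g 9.2 q [-0.57  0.24  0.7   2.19 -0.22  0.78 -0.58]
turn [0.0002 0.0012 0.087 ]  shift [ 0.011  -0.0002 -0.0103]  deg 31.3  mm [ 2.7 -0.  -2.6]
```

Call:
servo_tool:
  moves: [0, 0, 0.03, 0.01, 0, 0, 8, 0, 0, 0.06, 0.01, 0, 0, 8, 0, 0, 0.087, 0.01, 0, 0, 8, 0, 0, 0.087, 0.01, 0, 0.06, 8, 0, 0, 0.087, 0.01, 0, 0.12, 8, 0, 0, 0.087, 0.01, 0, 0.17, 8, 0, 0, 0.087, 0.01, 0, 0.17, 8]

```text
time_s: 12.15
tcp_pos: [0.4383, -0.0766, 0.0816]
eef_rot: [0.996, 0.087, -0.005, 0.002]
contact_force: [0.6, -0.0, -3.2]
grip_width: 0.111
```

Run:
```python
from h import *
s,R=st()
w=cam("wrist"); cv2.imwrite("pics/w8.png",w["pixels"][:,:,::-1])
a=cam("scene");b=cam("side");crop(b,255,185,325,255,6,"pics/t1.png");crop(a,215,185,280,250,6,"pics/t2.png")
i=cv2.imread("pics/t1.png");j=cv2.resize(cv2.imread("pics/t2.png"),(390,420))
cv2.imwrite("pics/w9.png",np.hstack([i,j]))
for z in (.139,.132,.1,.084): print(z,proj(w,(.5535,-.056,z)))
```

```text
t 12.15 tcp [ 0.4383 -0.0766  0.0816] psi -80.0 zt [-0.009 -0.005 -1.   ] F [ 0.6 -0.  -3.2] T [-0.05  0.09 -0.01] g 9.4 q [-0.59  0.36  0.75  2.23 -0.38  0.69 -0.97]
0.139 [256.39842322 -46.11934034]
0.132 [256.40138972 -37.58549091]
0.1 [256.41113626  -9.54718121]
0.084 [2.56414497e+02 1.20674843e-01]
```

View pics/w8.png

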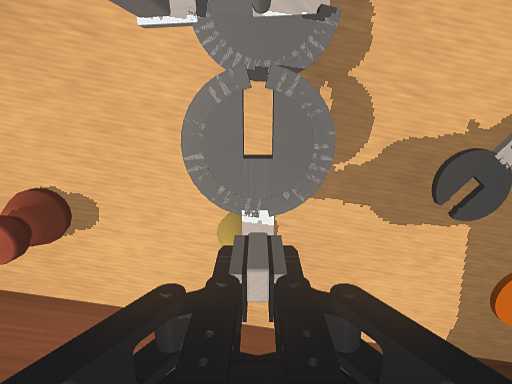

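View pics/w9.png

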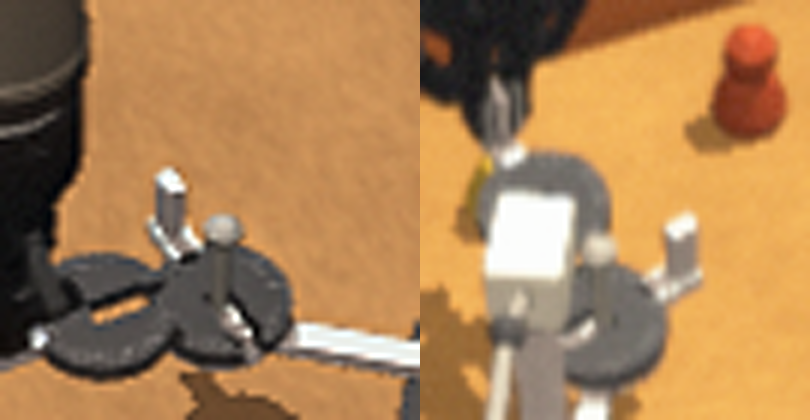

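Run:
```python
import cv2
i=cv2.imread("pics/w8.png")[0:170,160:360]
cv2.imwrite("pics/w8c.png",cv2.resize(i,None,fx=3.9,fy=3.5,interpolation=cv2.INTER_CUBIC))
```

```text
(no output)
```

View pics/w8c.png

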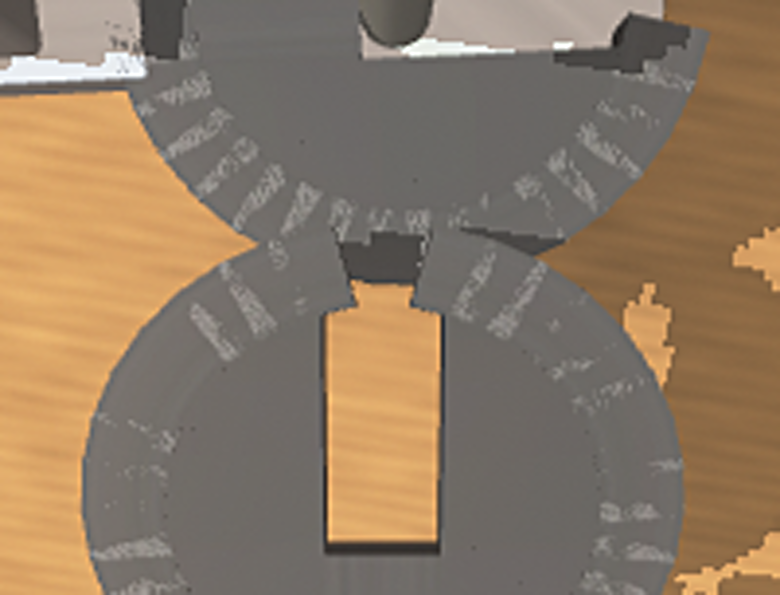

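```bash
cat > wt.py <<'E'
from h import *
def wtool(w,s,R,uv,z):
    p=plane(w,uv,z); return p, R.T@(p-s["tcp_pos"])
E
python3 - <<'E'
from wt import *
s,R=st(); w=cam("wrist")
for n,uv,z in (("stem front z84",(261.4,12.8),.084),("stemL",(160+358/3.9,5),.084),("stemR",(160+433/3.9,5),.084),("slot end top",(258.1,155),.104),("slot neck",(160+382.5/3.9,88),.104),
 ("mouth",(160+383/3.9,68),.104),("slotL",(160+325/3.9,120),.104),("slotR",(160+441/3.9,120),.104),("discL",(181.5,140),.104),("discR",(335,140),.104),("slip L",(193,15),.084),("slipR",(341,9),.084)):
    p,t=wtool(w,s,R,uv,z); print(n,np.round(p,4),"tool",np.round(t*1000,1))
E
```

```text
t 12.3 tcp [ 0.4398 -0.0766  0.0831] psi -80.0 zt [-0.006 -0.004 -1.   ] F [ 0.2 -0.7 -2.7] T [ 0.02  0.1  -0.01] g 8.9 q [-0.6   0.36  0.75  2.23 -0.38  0.69 -0.97]
stem front z84 [ 0.5506 -0.0592  0.084 ] tool [112.2   2.1  -1.6]
stemL [ 0.5531 -0.0542  0.084 ] tool [115.4  -2.4  -1.6]
stemR [ 0.5546 -0.063   0.084 ] tool [115.4   6.6  -1.6]
slot end top [ 0.4876 -0.0687  0.104 ] tool [ 48.3   0.6 -21.2]
slot neck [ 0.5173 -0.0634  0.104 ] tool [ 78.5   0.6 -21.4]
mouth [ 0.5255 -0.062   0.104 ] tool [ 86.8   0.6 -21.4]
slotL [ 0.5024 -0.0592  0.104 ] tool [ 64.5  -6.2 -21.3]
slotR [ 0.5048 -0.0726  0.104 ] tool [ 64.5   7.4 -21.3]
discL [ 0.4884 -0.0323  0.104 ] tool [ 55.4 -35.1 -21.4]
discR [ 0.5008 -0.1028  0.104 ] tool [ 55.4  36.5 -21.1]
slip L [ 0.5441 -0.0276  0.084 ] tool [111.2 -30.1  -1.7]
slipR [ 0.5587 -0.0957  0.084 ] tool [113.8  39.4  -1.5]
```

Call:
servo_tool:
  moves: [0, 0, 0, 0.03, 0.006, 0, 8, 0, 0, 0, 0.06, 0.006, 0, 8, 0, 0, 0, 0.08, 0.006, 0, 8, 0, 0, 0, 0.08, 0.006, 0, 8, 0, 0, 0, 0.08, 0.006, 0, 8]

```text
time_s: 12.98
tcp_pos: [0.4596, -0.0746, 0.0831]
eef_rot: [0.996, 0.087, -0.003, 0.002]
contact_force: [-0.8, -0.7, -2.9]
grip_width: 0.108
```

Run:
```python
from h import *
st(); w=cam("wrist"); i=w["pixels"][0:170,160:360,::-1]
cv2.imwrite("pics/w10.png",cv2.resize(i,None,fx=3.9,fy=3.5,interpolation=cv2.INTER_CUBIC))
```

```text
t 12.97 tcp [ 0.4596 -0.0746  0.0831] psi -80.0 zt [-0.006 -0.004 -1.   ] F [-0.8 -0.7 -2.9] T [-0.05  0.18 -0.05] g 9.2 q [-0.58  0.39  0.74  2.18 -0.39  0.71 -0.97]
```

View pics/w10.png

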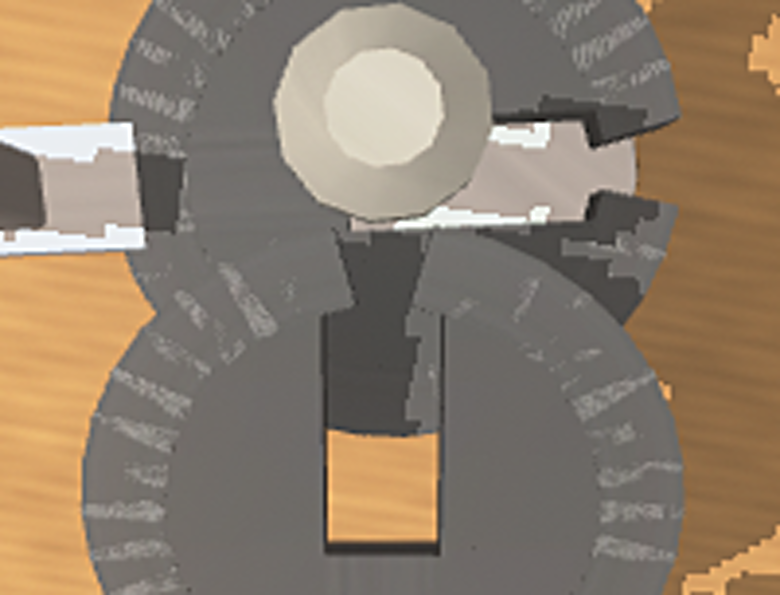

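Call:
servo_tool:
  moves: [0, 0, 0, 0.02, 0, 0, 8, 0, 0, 0, 0.04, 0, 0, 8, 0, 0, 0, 0.05, 0, 0, 8, 0, 0, 0, 0.05, 0, 0, 8]

```text
time_s: 13.52
tcp_pos: [0.4721, -0.0724, 0.083]
eef_rot: [0.996, 0.087, -0.003, 0.002]
contact_force: [-0.1, -0.4, -3.4]
grip_width: 0.108
```

Run:
```python
from h import *
st(); w=cam("wrist"); i=w["pixels"][0:170,160:360,::-1]
cv2.imwrite("pics/w11.png",cv2.resize(i,None,fx=3.9,fy=3.5,interpolation=cv2.INTER_CUBIC))
```

```text
t 13.53 tcp [ 0.4721 -0.0724  0.083 ] psi -80.0 zt [-0.006 -0.004 -1.   ] F [-0.1 -0.4 -3.4] T [-0.08  0.1  -0.01] g 9.3 q [-0.57  0.41  0.73  2.16 -0.4   0.72 -0.97]
```

View pics/w11.png

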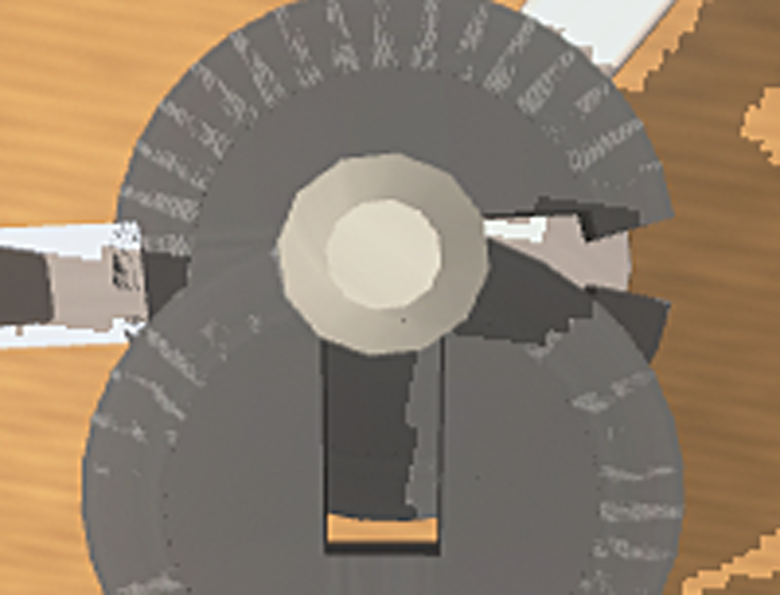

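Call:
servo_tool:
  moves: [0, 0, 0, 0.012, 0, 0, 8, 0, 0, 0, 0.025, 0, 0, 8, 0, 0, 0, 0.035, 0, 0, 8, 0, 0, 0, 0.035, 0, 0, 8]

```text
time_s: 14.08
tcp_pos: [0.4808, -0.0709, 0.0829]
eef_rot: [0.996, 0.087, -0.003, 0.002]
contact_force: [0.3, -0.4, -2.9]
grip_width: 0.11
```

Call:
servo_tool:
  moves: [0, 0, 0, 0.03, 0, 0, 8, 0, 0, 0, 0.06, 0, 0, 8, 0, 0, 0, 0.072, 0, 0, 8, 0, 0, 0, 0.072, 0, 0, 8]

```text
time_s: 14.58
tcp_pos: [0.4987, -0.0677, 0.0827]
eef_rot: [0.996, 0.087, -0.003, 0.002]
contact_force: [0.3, -0.1, -3.3]
grip_width: 0.103
```

Run:
```python
from h import *
st(); w=cam("wrist"); i=w["pixels"][0:170,160:360,::-1]
i=cv2.resize(i,None,fx=2.2,fy=2,interpolation=cv2.INTER_CUBIC)
b=cam("side");crop(b,255,185,325,255,4.86,"pics/t1.png");j=cv2.imread("pics/t1.png")[:340,:340]
cv2.imwrite("pics/w12.png",np.hstack([i,j]))
```

```text
t 14.57 tcp [ 0.4987 -0.0677  0.0827] psi -80.0 zt [-0.006 -0.005 -1.   ] F [ 0.3 -0.1 -3.3] T [-0.07  0.15  0.02] g 8.8 q [-0.56  0.45  0.72  2.1  -0.42  0.75 -0.97]
```

View pics/w12.png

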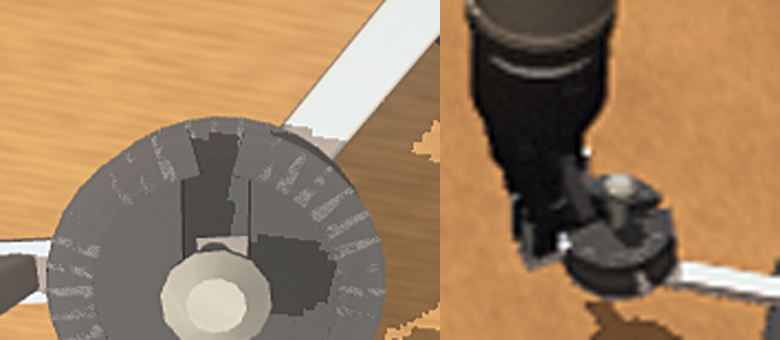

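Call:
servo_tool:
  moves: [0, 0, 0, 0.006, 0, 0, 8, 0, 0, 0, 0.012, 0, 0, 8, 0, 0, 0, 0.012, 0, 0.02, 8, 0, 0, 0, 0.012, 0, 0.036, 8, 0, 0, 0, 0.012, 0, 0.036, 8]

```text
time_s: 15.3
tcp_pos: [0.5007, -0.0673, 0.0732]
eef_rot: [0.996, 0.087, -0.004, 0.002]
contact_force: [-0.1, 0.7, -3.0]
grip_width: 0.106
```

Call:
servo_tool:
  moves: [0, 0, 0, 0, 0, 0.004, 8, 0, 0, 0, 0, 0, 0.006, 8, 0, 0, 0, 0, 0, 0.006, 8]

```text
time_s: 15.68
tcp_pos: [0.5007, -0.0676, 0.0719]
eef_rot: [0.996, 0.087, -0.004, 0.002]
contact_force: [-2.6, -0.7, 1.5]
grip_width: 0.106
```

Call:
servo_tool:
  moves: [0, 0, 0, 0.003, 0, 0, 8, 0, 0, 0, 0.006, 0, 0, 8, 0, 0, 0, 0.006, 0, 0, 8]

```text
time_s: 16.05
tcp_pos: [0.5023, -0.0673, 0.072]
eef_rot: [0.996, 0.087, -0.004, 0.002]
contact_force: [-0.2, -0.6, 0.3]
grip_width: 0.104
```

Run:
```python
from h import *
st(); w=cam("wrist"); cv2.imwrite("pics/w13.png",w["pixels"][:,:,::-1])
```

```text
t 16.05 tcp [ 0.5023 -0.0673  0.072 ] psi -80.0 zt [-0.007 -0.004 -1.   ] F [-0.2 -0.6  0.3] T [-0.02  0.19 -0.02] g 8.9 q [-0.54  0.47  0.7   2.1  -0.44  0.73 -0.96]
```

View pics/w13.png

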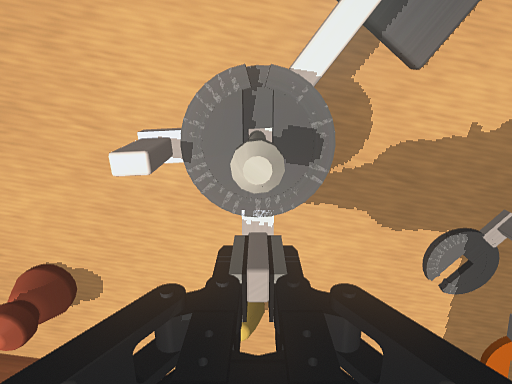

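Call:
servo_tool:
  moves: [0, 0, 0, 0.003, 0, 0, 8, 0, 0, 0, 0.005, 0, 0, 8, 0, 0, 0, 0.005, 0, 0, 8]

```text
time_s: 16.48
tcp_pos: [0.5036, -0.0671, 0.0719]
eef_rot: [0.996, 0.087, -0.004, 0.002]
contact_force: [-1.8, -0.1, 0.5]
grip_width: 0.106
```

Call:
servo_tool:
  moves: [0, 0, 0, 0.003, 0, 0, 8, 0, 0, 0, 0.004, 0, 0, 8, 0, 0, 0, 0.004, 0, 0, 8]

```text
time_s: 16.85
tcp_pos: [0.5039, -0.067, 0.0719]
eef_rot: [0.996, 0.087, -0.004, 0.002]
contact_force: [-5.0, -0.3, 3.6]
grip_width: 0.108
```

Call:
servo_tool:
  moves: [0, 0, 0, -0.003, 0, -0.001, 8, 0, 0, 0, -0.003, 0, -0.001, 8, 0, 0, 0, -0.003, 0, -0.001, 16, 0, 0, 0, -0.003, 0, -0.001, 26, 0, 0, 0, -0.003, 0, -0.001, 26]
  squeeze: 30

```text
time_s: 17.48
tcp_pos: [0.5034, -0.0672, 0.0722]
eef_rot: [0.996, 0.087, -0.004, 0.002]
contact_force: [1.4, -0.9, 0.6]
grip_width: 0.301
```

Call:
servo_tool:
  moves: [0, 0, 0, 0, 0, -0.08, 26, 0, 0, 0, 0, 0, -0.2, 26, 0, 0, 0, 0, 0, -0.34, 30, 0, 0, 0, -0.15, 0, -0.4, 40, 0, 0, 0, -0.15, 0, -0.4, 40]

```text
time_s: 18.1
tcp_pos: [0.4657, -0.0738, 0.1733]
eef_rot: [0.996, 0.086, -0.004, 0.001]
contact_force: [-0.2, 0.1, -0.0]
grip_width: 0.468
```

```bash
python3 look.py q7
python3 - <<'E'
from h import *
w=cam("wrist"); cv2.imwrite("pics/w14.png",w["pixels"][:,:,::-1])
goto((.511,-.2695,.1),60)
E
```

```text
t 18.1 tcp [ 0.4657 -0.0738  0.1733] psi -80.1 zt [-0.007 -0.002 -1.   ] F [-0.2  0.1 -0. ] T [ 0.02 -0.02 -0.01] g 39.9 q [-0.71  0.23  0.86  2.1  -0.22  0.91 -1.12]
dist 0.08959250042272339 ang -168.56857639449805
t 18.25 tcp [ 0.4676 -0.0728  0.1725] psi -80.0 zt [-0.007 -0.004 -1.   ] F [-0.4  0.6  0.4] T [-0.02  0.04  0.05] g 40.2 q [-0.71  0.24  0.86  2.09 -0.22  0.91 -1.12]
turn [-0.0013  0.0011 -0.3889]  shift [0.0363 0.8041 0.2918]  deg 140.0  mm [  9.1 201.   72.9]
```

View pics/q7.png

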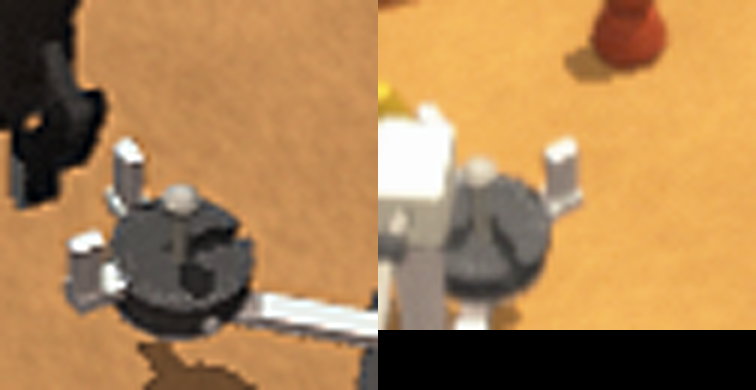

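View pics/w14.png

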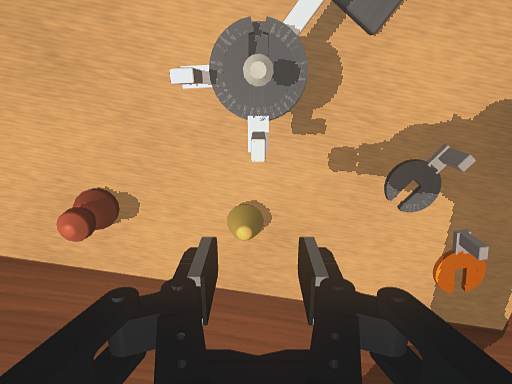

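Call:
servo_tool:
  moves: [0, 0, -0.03, 0, 0.15, 0, 40, 0, 0, -0.06, 0, 0.3, 0, 40, 0, 0, -0.09, 0.036, 0.45, 0, 40, 0, 0, -0.12, 0.036, 0.6, 0, 40, 0, 0, -0.15, 0.036, 0.75, 0, 40, 0, 0, -0.175, 0.036, 0.804, 0, 40, 0, 0, -0.2, 0.036, 0.804, 0, 40, 0, 0, -0.23, 0.036, 0.804, 0, 40]

```text
time_s: 19.25
tcp_pos: [0.5117, -0.2695, 0.1717]
eef_rot: [0.688, 0.726, -0.004, -0.002]
contact_force: [-0.4, 0.1, 0.4]
grip_width: 0.47
```

Run:
```python
from h import *
goto((.511,-.2695,.09),60)
```

```text
t 19.25 tcp [ 0.5117 -0.2695  0.1717] psi 3.1 zt [-0.009 -0.004 -1.   ] F [-0.4  0.1  0.4] T [-0.01 -0.02 -0.03] g 40.1 q [-0.02  0.39  0.51  1.85 -0.22  0.97  0.63]
turn [-0.0016 -0.0002 -0.1581]  shift [ 0.0013 -0.      0.3268]  deg 56.9  mm [ 0.3 -0.  81.7]
```

Call:
servo_tool:
  moves: [0, 0, -0.03, 0, 0, 0, 40, 0, 0, -0.06, 0, 0, 0.05, 40, 0, 0, -0.09, 0, 0, 0.12, 40, 0, 0, -0.12, 0, 0, 0.2, 40, -0.0016, 0, -0.158, 0, 0, 0.28, 40, -0.0016, 0, -0.158, 0, 0, 0.28, 40, -0.0016, 0, -0.158, 0, 0, 0.28, 40]

```text
time_s: 20.12
tcp_pos: [0.5112, -0.2698, 0.1005]
eef_rot: [0.26, 0.966, 0.001, -0.001]
contact_force: [-0.2, -0.1, -0.2]
grip_width: 0.469
```

Run:
```python
from h import *
s,R=st(); w=cam("wrist"); cv2.imwrite("pics/w15.png",w["pixels"][:,:,::-1])
for n,p in (("tabtop",(.511,-.2695,.043)),("center",(.472,-.2467,.008))): print(n,proj(w,p))
```

```text
t 20.12 tcp [ 0.5112 -0.2698  0.1005] psi 59.9 zt [-0.002  0.002 -1.   ] F [-0.2 -0.1 -0.2] T [ 0.03 -0.01 -0.05] g 40.0 q [ 0.18  0.45  0.25  1.9  -0.15  0.82  1.56]
tabtop [257.37703017 195.49870935]
center [257.56136873 129.16463289]
```

View pics/w15.png

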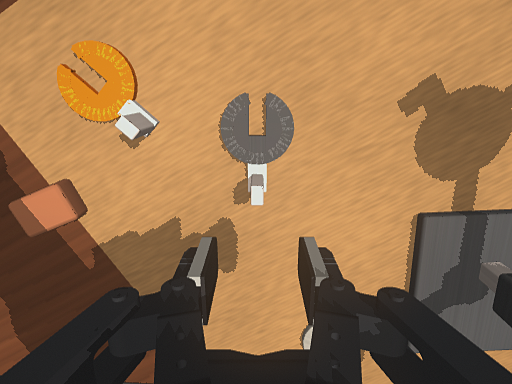

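Call:
servo_tool:
  moves: [0, 0, 0, 0, 0, 0.2, 34, 0, 0, 0, 0, 0, 0.38, 30, 0, 0, 0, 0, 0, 0.43, 28, 0, 0, 0, 0, 0, 0.458, 28, 0, 0, 0, 0, 0, 0.458, 28]

```text
time_s: 20.8
tcp_pos: [0.5121, -0.2701, -0.0127]
eef_rot: [0.26, 0.966, 0.0, -0.0]
contact_force: [1.3, 0.1, 0.8]
grip_width: 0.327
```

```bash
python3 lw.py w16 262 285 155 220
```

```text
t 20.8 tcp [ 0.5121 -0.2701 -0.0127] psi 59.8 zt [ 0.     0.001 -1.   ] F [1.3 0.1 0.8] T [-0.02 -0.03 -0.  ] g 27.9 q [ 0.23  0.62  0.2   1.95 -0.21  0.6   1.61]
```

View pics/w16.png

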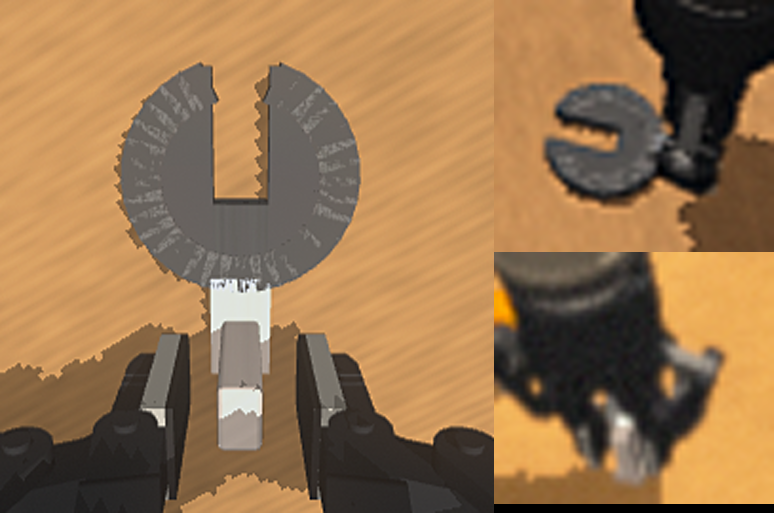

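Call:
servo_tool:
  moves: [0, 0, 0, 0, 0, 0.004, 8, 0, 0, 0, 0, 0, 0.004, 8, 0, 0, 0, 0, 0, 0.004, 8, 0, 0, 0, 0, 0, 0.004, 8]
  squeeze: 110

```text
time_s: 21.45
tcp_pos: [0.513, -0.2705, -0.0122]
eef_rot: [0.26, 0.966, 0.0, 0.001]
contact_force: [-1.3, 0.0, 5.9]
grip_width: 0.108
```

Call:
servo_tool:
  moves: [0, 0, 0, 0, 0, -0.08, 8, 0, 0, 0, 0, 0, -0.25, 8, 0, 0, 0, 0, 0, -0.45, 8, 0, 0, 0, 0, 0, -0.62, 8, 0, 0, 0, 0, 0, -0.62, 8]

```text
time_s: 22.08
tcp_pos: [0.5148, -0.2717, 0.1464]
eef_rot: [0.26, 0.966, 0.0, 0.005]
contact_force: [1.1, -0.2, -2.9]
grip_width: 0.105
```

```bash
python3 lw.py w17 262 265 155 200; python3 -c "
from h import *
goto((0.555,-.180,.145),0)"
```

```text
t 22.07 tcp [ 0.5148 -0.2717  0.1464] psi 59.8 zt [ 0.009 -0.002 -1.   ] F [ 1.1 -0.2 -2.9] T [-0.08 -0.02  0.01] g 9.0 q [ 0.17  0.39  0.27  1.86 -0.13  0.9   1.55]
t 22.23 tcp [ 0.5116 -0.2699  0.1416] psi 59.9 zt [ 0.001  0.001 -1.   ] F [ 0.3 -0.9 -2.7] T [-0.04 -0.02  0.05] g 9.1 q [ 0.17  0.39  0.27  1.87 -0.13  0.9   1.55]
turn [ 2.000e-04 -1.000e-04  1.663e-01]  shift [ 0.0306  0.3982 -0.0131]  deg 59.9  mm [ 7.7 99.5 -3.3]
```

View pics/w17.png

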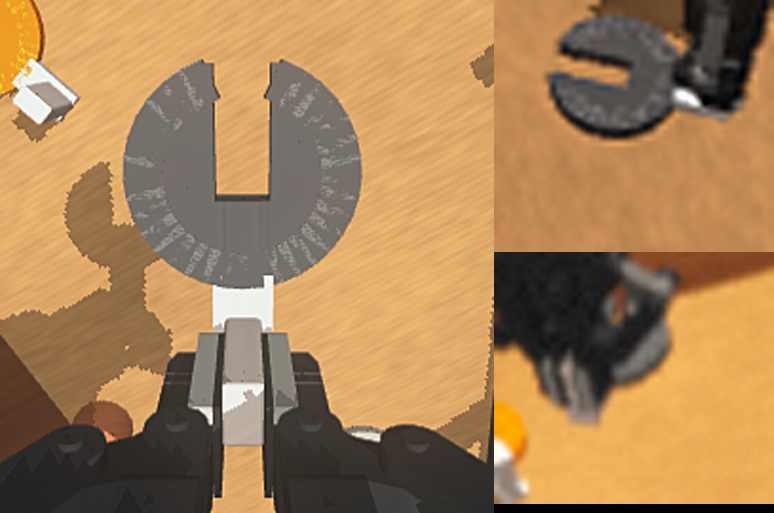

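Call:
servo_tool:
  moves: [0, 0, 0.03, 0, 0.07, -0.01, 8, 0, 0, 0.06, 0, 0.14, -0.01, 8, 0, 0, 0.09, 0.01, 0.21, -0.01, 8, 0, 0, 0.115, 0.02, 0.28, -0.01, 8, 0, 0, 0.14, 0.03, 0.35, -0.01, 8, 0, 0, 0.166, 0.03, 0.398, -0.01, 8, 0, 0, 0.166, 0.03, 0.398, -0.01, 8]

```text
time_s: 23.1
tcp_pos: [0.5545, -0.1786, 0.1424]
eef_rot: [0.705, 0.709, -0.0, -0.002]
contact_force: [-0.6, -0.4, -2.3]
grip_width: 0.106
```

```bash
python3 -c "
from h import *
goto((0.555,-.180,.0905),0)"
```

```text
t 23.1 tcp [ 0.5545 -0.1786  0.1424] psi 0.3 zt [-0.003  0.001 -1.   ] F [-0.6 -0.4 -2.3] T [-0.13 -0.04  0.01] g 9.1 q [-0.17  0.43  0.49  1.87 -0.25  0.91  0.44]
turn [-0.0004 -0.0002  0.0009]  shift [-0.006   0.0025  0.2074]  deg 0.4  mm [-1.5  0.6 51.9]
```

Call:
servo_tool:
  moves: [0, 0, 0, 0, 0, 0.08, 8, 0, 0, 0, 0, 0, 0.16, 8, 0, 0, 0, 0, 0, 0.205, 8, 0, 0, 0, 0, 0, 0.205, 8]

```text
time_s: 23.6
tcp_pos: [0.5532, -0.1789, 0.0901]
eef_rot: [0.705, 0.709, -0.001, -0.002]
contact_force: [0.1, -0.6, -3.2]
grip_width: 0.106
```

Run:
```python
from wt import *
s,R=st(); w=cam("wrist"); cv2.imwrite("pics/w18.png",w["pixels"][:,:,::-1])
i=w["pixels"][0:170,160:360,::-1]
cv2.imwrite("pics/w18c.png",cv2.resize(i,None,fx=3.9,fy=3.5,interpolation=cv2.INTER_CUBIC))
b=cam("side"); crop(b,255,185,325,260,7,"pics/s18.png")
```

```text
t 23.6 tcp [ 0.5532 -0.1789  0.0901] psi 0.4 zt [-0.005  0.002 -1.   ] F [ 0.1 -0.6 -3.2] T [-0.09  0.02  0.04] g 9.0 q [-0.14  0.49  0.46  1.9  -0.29  0.81  0.48]
```

View pics/w18c.png

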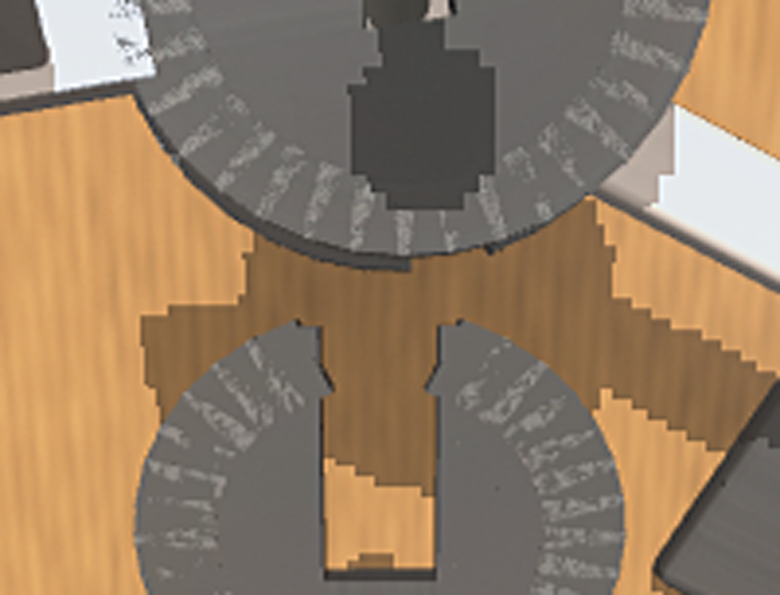

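View pics/s18.png

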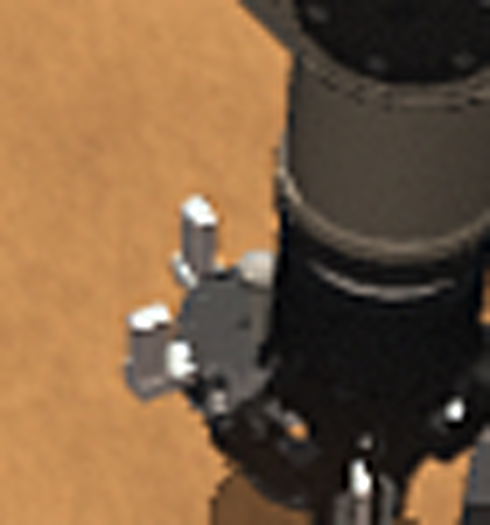

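Run:
```python
from wt import *
s,R=st(); w=cam("wrist")
print(proj(w,(.556,-.058,.094)),proj(w,(.556,-.0625,.094)))
for n,uv,z in (("stemL",(160+368/3.9,3),.094),("stemR",(160+428/3.9,3),.094),("slot end top",(257.6,163),.1105),("slotL",(160+325/3.9,130),.1105),("slotR",(160+438/3.9,130),.1105),("mouth",(257.5,93),.1105),("discL",(160+136/3.9,152),.1105),("discR",(160+625/3.9,152),.1105)):
    p,t=wtool(w,s,R,uv,z); print(n,np.round(p,4),"tool",np.round(t*1000,1))
```

```text
t 23.7 tcp [ 0.5545 -0.1791  0.0915] psi 0.3 zt [-0.003  0.001 -1.   ] F [-0.   1.  -2.1] T [-0.07 -0.03  0.02] g 9.5 q [-0.14  0.49  0.46  1.9  -0.29  0.81  0.48]
[261.19737227 -11.01120588] [2.61101746e+02 1.07643356e-01]
stemL [ 0.5529 -0.0637  0.094 ] tool [115.4  -0.9  -2.4]
stemR [ 0.56   -0.0637  0.094 ] tool [115.4   6.2  -2.4]
slot end top [ 0.5549 -0.1358  0.1105] tool [ 43.3   0.6 -19. ]
slotL [ 0.5481 -0.1201  0.1105] tool [ 59.1  -6.1 -19. ]
slotR [ 0.5617 -0.12    0.1105] tool [ 59.1   7.5 -19. ]
mouth [ 0.5546 -0.1034  0.1105] tool [ 75.7   0.5 -19. ]
discL [ 0.5248 -0.1306  0.1105] tool [ 48.6 -29.4 -18.9]
discR [ 0.5848 -0.1302  0.1105] tool [ 48.7  30.6 -19.1]
```

Call:
servo_tool:
  moves: [0, 0, 0, 0.05, 0.005, 0, 8, 0, 0, 0, 0.1, 0.005, 0, 8, 0, 0, 0, 0.12, 0.005, 0, 8, 0, 0, 0, 0.12, 0.005, 0, 8]

```text
time_s: 24.25
tcp_pos: [0.556, -0.148, 0.0918]
eef_rot: [0.705, 0.71, -0.0, -0.001]
contact_force: [0.2, 0.1, -2.0]
grip_width: 0.108
```

```bash
cat > wc.py <<'E'
from h import *
import sys
st(); w=cam("wrist"); i=w["pixels"][0:170,160:360,::-1]
cv2.imwrite(f"pics/{sys.argv[1]}.png",cv2.resize(i,None,fx=3.9,fy=3.5,interpolation=cv2.INTER_CUBIC))
E
python3 wc.py w19
```

```text
t 24.25 tcp [ 0.556  -0.148   0.0918] psi 0.4 zt [-0.002  0.001 -1.   ] F [ 0.2  0.1 -2. ] T [-0.08 -0.03  0.03] g 9.2 q [-0.2   0.48  0.46  1.92 -0.29  0.81  0.42]
```

View pics/w19.png

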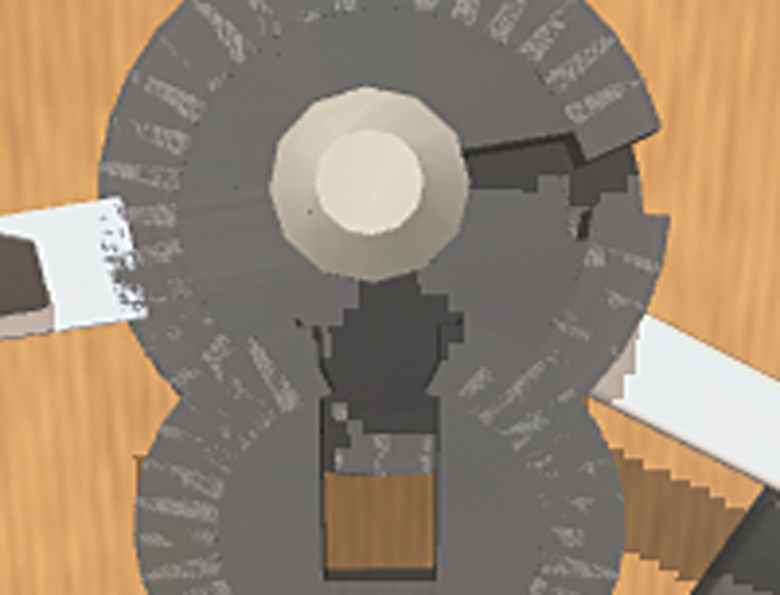

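Run:
```python
from wt import *
s,R=st(); w=cam("wrist")
for n,uv,z in (("knobtopC",(160+369.5/3.9-.4,180/3.5),.139),("knobC",(160+370/3.9-.4,185/3.5),.130),("slotC",(160+381.5/3.9-.4,140),.1122),("slotCend",(160+380.5/3.9-.4,163),.1122)):
    p,t=wtool(w,s,R,uv,z); print(n,np.round(p,4),"tool",np.round(t*1000,1))
```

```text
t 24.3 tcp [ 0.5559 -0.1487  0.0919] psi 0.4 zt [-0.002  0.001 -1.   ] F [-0.3 -0.2 -1.3] T [-0.12 -0.01 -0.07] g 9.2 q [-0.2   0.48  0.46  1.92 -0.29  0.81  0.42]
knobtopC [ 0.5548 -0.0586  0.139 ] tool [ 90.2  -0.6 -47.1]
knobC [ 0.5547 -0.0582  0.13  ] tool [ 90.6  -0.6 -38. ]
slotC [ 0.5561 -0.0942  0.1122] tool [ 54.6   0.5 -20.3]
slotCend [ 0.556  -0.1052  0.1122] tool [ 43.5   0.4 -20.3]
```

Call:
servo_tool:
  moves: [0, 0, 0, 0.01, -0.004, 0, 8, 0, 0, 0, 0.03, -0.004, 0, 8, 0, 0, 0, 0.055, -0.004, 0, 8, 0, 0, 0, 0.08, -0.004, 0, 8, 0, 0, 0, 0.08, -0.004, 0, 8]

```text
time_s: 24.98
tcp_pos: [0.5548, -0.1282, 0.0918]
eef_rot: [0.705, 0.71, -0.0, -0.001]
contact_force: [0.2, 0.2, -1.8]
grip_width: 0.107
```

```bash
python3 wc.py w20
```

```text
t 24.98 tcp [ 0.5548 -0.1282  0.0918] psi 0.4 zt [-0.002  0.001 -1.   ] F [ 0.2  0.2 -1.8] T [-0.08 -0.06 -0.01] g 9.1 q [-0.23  0.47  0.45  1.93 -0.28  0.8   0.39]
```

View pics/w20.png

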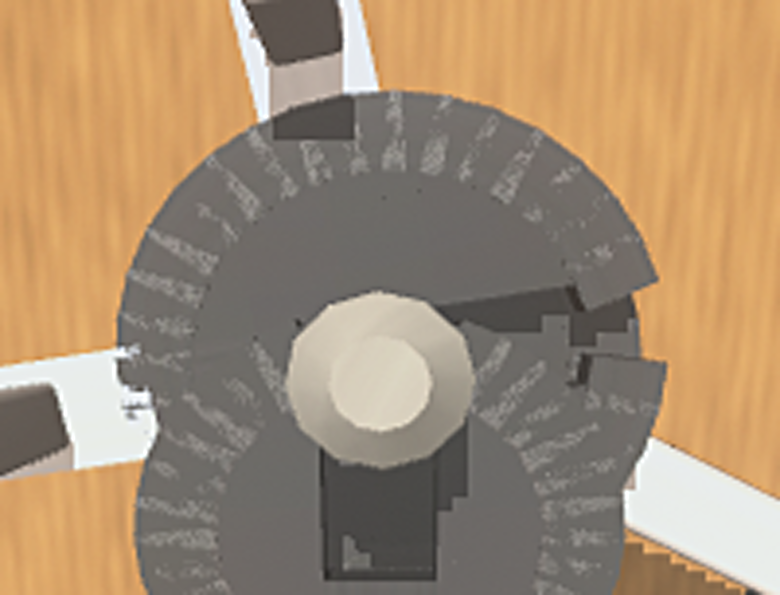

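Knob (380,380) lines up with the slot centre (380): aligned, with the stem inside the mouth. Continuing.

Call:
servo_tool:
  moves: [0, 0, 0, 0.025, 0, 0, 8, 0, 0, 0, 0.05, 0, 0, 8, 0, 0, 0, 0.075, 0, 0, 8, 0, 0, 0, 0.08, 0, 0, 8, 0, 0, 0, 0.08, 0, 0, 8]

```text
time_s: 25.65
tcp_pos: [0.5546, -0.1087, 0.0919]
eef_rot: [0.705, 0.709, -0.0, -0.001]
contact_force: [-0.3, -0.2, -2.1]
grip_width: 0.105
```

```bash
python3 wc.py w21
```

```text
t 25.65 tcp [ 0.5546 -0.1087  0.0919] psi 0.4 zt [-0.002  0.001 -1.   ] F [-0.3 -0.2 -2.1] T [-0.05  0.03 -0.03] g 9.0 q [-0.27  0.47  0.45  1.94 -0.28  0.8   0.35]
```

View pics/w21.png

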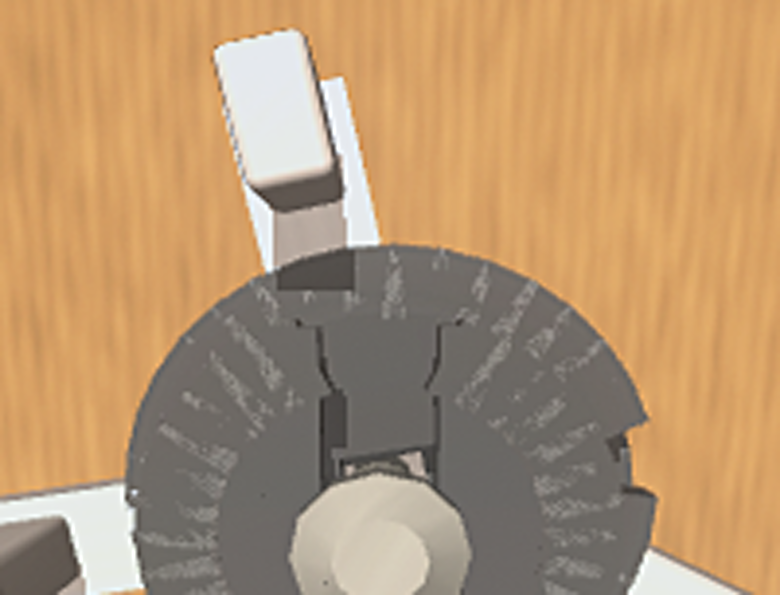

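Call:
servo_tool:
  moves: [0, 0, 0, 0.003, 0, 0.01, 8, 0, 0, 0, 0.003, 0, 0.025, 8, 0, 0, 0, 0.003, 0, 0.036, 8, 0, 0, 0, 0.003, 0, 0.036, 8]

```text
time_s: 26.2
tcp_pos: [0.5543, -0.1082, 0.0826]
eef_rot: [0.705, 0.709, -0.001, -0.001]
contact_force: [0.1, -0.7, -1.1]
grip_width: 0.105
```

Call:
servo_tool:
  moves: [0, 0, 0, 0, 0, 0.004, 8, 0, 0, 0, 0, 0, 0.006, 8, 0, 0, 0, 0, 0, 0.006, 8]

```text
time_s: 26.58
tcp_pos: [0.5545, -0.1083, 0.0817]
eef_rot: [0.705, 0.709, -0.0, -0.001]
contact_force: [-1.6, -0.6, 4.2]
grip_width: 0.109
```

Landed (Fz rose by about 6 N). Now seating it against the stem.

Call:
servo_tool:
  moves: [0, 0, 0, 0.003, 0, -0.001, 8, 0, 0, 0, 0.006, 0, -0.001, 8, 0, 0, 0, 0.006, 0, -0.001, 8]

```text
time_s: 26.95
tcp_pos: [0.5545, -0.1067, 0.0818]
eef_rot: [0.705, 0.709, -0.0, -0.001]
contact_force: [-0.3, 0.5, -1.3]
grip_width: 0.103
```

Call:
servo_tool:
  moves: [0, 0, 0, 0.003, 0, 0, 8, 0, 0, 0, 0.004, 0, 0, 8, 0, 0, 0, 0.004, 0, 0, 8]

```text
time_s: 27.32
tcp_pos: [0.5546, -0.1056, 0.0818]
eef_rot: [0.705, 0.709, -0.0, -0.001]
contact_force: [1.0, -0.3, -1.0]
grip_width: 0.11
```

Call:
servo_tool:
  moves: [0, 0, 0, 0.003, 0, 0, 8, 0, 0, 0, 0.004, 0, 0, 8, 0, 0, 0, 0.004, 0, 0, 8]

```text
time_s: 27.7
tcp_pos: [0.5546, -0.1047, 0.0818]
eef_rot: [0.705, 0.709, -0.0, -0.001]
contact_force: [1.0, -1.0, -0.8]
grip_width: 0.107
```

```bash
python3 -c "
from h import *
st()
w=cam('wrist'); crop(w,130,60,390,330,1.9,'pics/w22.png')"
```

```text
t 27.7 tcp [ 0.5546 -0.1047  0.0818] psi 0.4 zt [-0.002  0.001 -1.   ] F [ 1.  -1.  -0.8] T [-0.19 -0.1   0.06] g 9.1 q [-0.27  0.48  0.45  1.95 -0.29  0.78  0.35]
```

View pics/w22.png

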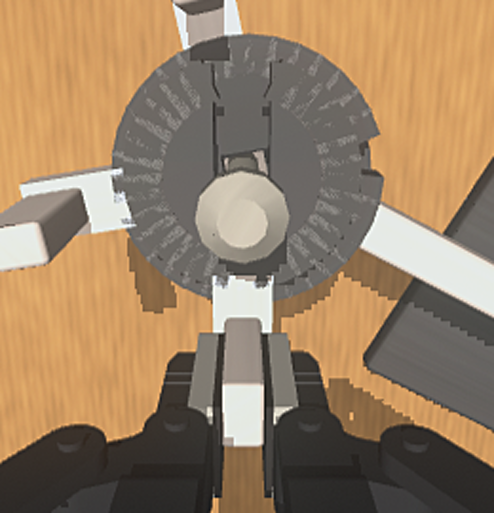

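Call:
servo_tool:
  moves: [0, 0, 0, 0.003, 0, 0, 8, 0, 0, 0, 0.004, 0, 0, 8, 0, 0, 0, 0.004, 0, 0, 8]

```text
time_s: 28.12
tcp_pos: [0.5546, -0.1044, 0.0819]
eef_rot: [0.705, 0.709, -0.001, -0.001]
contact_force: [0.1, -3.8, -0.4]
grip_width: 0.108
```

Call:
servo_tool:
  moves: [0, 0, 0, -0.003, 0, 0.001, 8, 0, 0, 0, -0.003, 0, 0.001, 8, 0, 0, 0, -0.003, 0, 0.001, 16, 0, 0, 0, -0.003, 0, 0.001, 26, 0, 0, 0, -0.003, 0, 0.001, 26]
  squeeze: 30

```text
time_s: 28.75
tcp_pos: [0.5546, -0.105, 0.0816]
eef_rot: [0.705, 0.709, -0.0, -0.001]
contact_force: [-0.5, -0.1, 0.8]
grip_width: 0.3
```

Call:
servo_tool:
  moves: [0, 0, 0, 0, 0, -0.08, 26, 0, 0, 0, 0, 0, -0.2, 26, 0, 0, 0, 0, 0, -0.34, 30, 0, 0, 0, -0.15, 0, -0.4, 40, 0, 0, 0, -0.3, 0, -0.4, 40, 0, 0, 0, -0.4, 0, -0.4, 40, 0, 0, 0, -0.4, 0, -0.4, 40]

```text
time_s: 29.62
tcp_pos: [0.5547, -0.2074, 0.1817]
eef_rot: [0.706, 0.708, -0.001, -0.0]
contact_force: [-0.4, 0.7, -0.9]
grip_width: 0.468
```

```bash
python3 look.py q8
python3 - <<'E'
from h import *
w=cam("wrist"); cv2.imwrite("pics/w23.png",w["pixels"][:,:,::-1])
a=cam("scene"); cv2.imwrite("pics/sc9.png",a["pixels"][:,:,::-1])
E
```

```text
t 29.62 tcp [ 0.5547 -0.2074  0.1817] psi 0.1 zt [-0.002 -0.001 -1.   ] F [-0.4  0.7 -0.9] T [0.04 0.03 0.02] g 40.0 q [-0.15  0.4   0.53  1.81 -0.23  1.    0.47]
dist 0.15144108750378146 ang -89.53298043998318
```

View pics/q8.png

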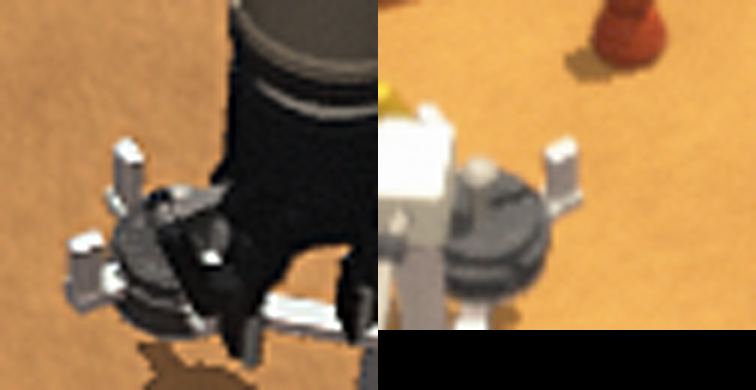

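View pics/w23.png

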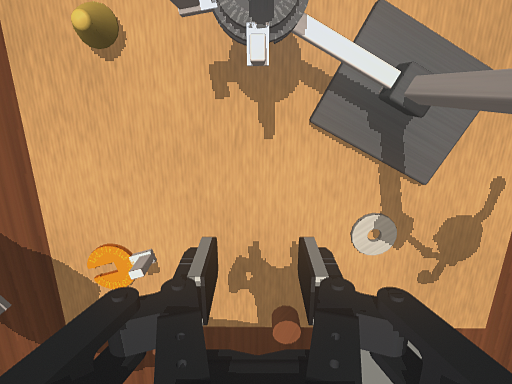

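View pics/sc9.png

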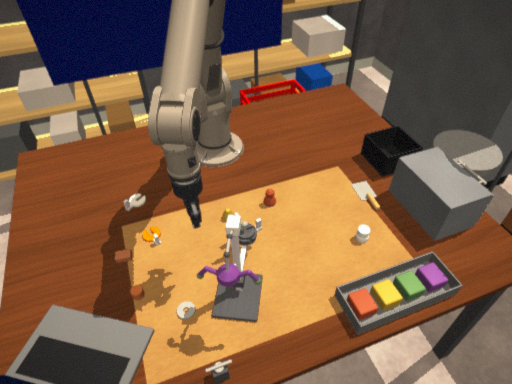

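Call:
servo_tool:
  moves: [0, 0, 0, 0.1, 0, -0.15, 40, 0, 0, 0, 0.2, 0, -0.2, 40, 0, 0, 0, 0.2, 0, -0.2, 40, 0, 0, 0, 0.2, 0, -0.2, 40]

```text
time_s: 30.32
tcp_pos: [0.5549, -0.1533, 0.2309]
eef_rot: [0.704, 0.71, -0.001, -0.001]
contact_force: [0.4, -0.4, -0.2]
grip_width: 0.47
```

Run:
```python
from wt import *
s,R=st(); w=cam("wrist"); cv2.imwrite("pics/w24.png",w["pixels"][:,:,::-1])
crop(w,150,0,370,170,3.5,"pics/w24c.png")
```

```text
t 30.32 tcp [ 0.5549 -0.1533  0.2309] psi 0.5 zt [-0.003  0.001 -1.   ] F [ 0.4 -0.4 -0.2] T [0.04 0.01 0.  ] g 40.1 q [-0.27  0.32  0.54  1.79 -0.18  1.08  0.35]
```

View pics/w24c.png

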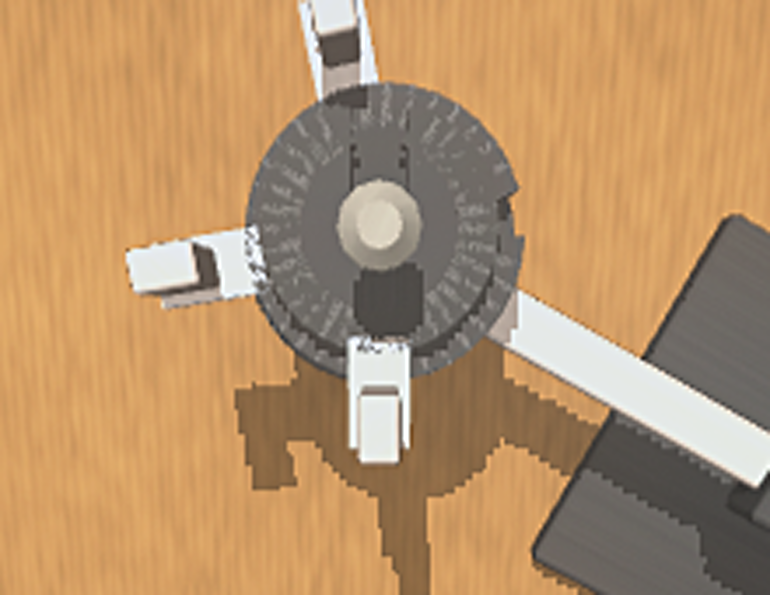

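Run:
```python
from wt import *
s,R=st(); w=cam("wrist")
f=lambda x,y:(150+(x+.5)/3.5-.5,(y+.5)/3.5-.5)
k=plane(w,f(379,222),.139)
for n,uv,z in (("slip",(336,13),.119),("large",(164,270),.129),("small",(380,427),.137)):
    p=plane(w,f(*uv),z); d=(p-k)[:2]; print(n,np.round(p,4),"dist",np.round(np.linalg.norm(d)*1000,1),"ang",np.degrees(np.arctan2(d[1],d[0])))
print(k)
crop(w,205,10,310,115,5.6,"pics/w24d.png")
```

```text
t 30.38 tcp [ 0.5547 -0.1539  0.2307] psi 0.4 zt [-0.003  0.001 -1.   ] F [-0.  -0.   0.2] T [ 0.06  0.01 -0.01] g 40.2 q [-0.26  0.32  0.54  1.79 -0.18  1.08  0.35]
slip [ 0.5447 -0.0133  0.119 ] dist 45.8 ang 102.59566328703079
large [ 0.5054 -0.068   0.129 ] dist 50.3 ang -168.56299432875366
small [ 0.5553 -0.1022  0.137 ] dist 44.2 ang -89.21782817288334
[ 0.55466311 -0.05804977  0.139     ]
```

View pics/w24d.png

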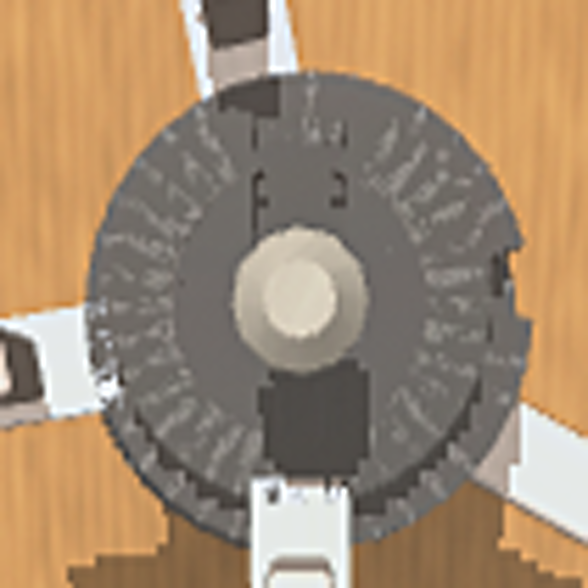

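Call:
servo_tool:
  moves: [0, 0, 0, -0.2, -0.2, -0.1, 40, 0, 0, 0, -0.4, -0.3, -0.1, 40, 0, 0, 0, -0.6, -0.3, -0.1, 40, 0, 0, 0, -0.6, -0.3, -0.1, 40, 0, 0, 0, -0.6, -0.3, -0.1, 40]

```text
time_s: 31.05
tcp_pos: [0.4804, -0.3046, 0.2551]
eef_rot: [0.705, 0.709, -0.001, -0.002]
contact_force: [0.3, 0.7, -1.4]
grip_width: 0.47
```

```bash
python3 look.py q9
python3 - <<'E'
from h import *
b=cam("side"); cv2.imwrite("pics/sd9.png",b["pixels"][:,:,::-1]); crop(b,265,200,320,250,14,"pics/sd9c.png")
E
```

```text
t 31.05 tcp [ 0.4804 -0.3046  0.2551] psi 0.3 zt [-0.004  0.001 -1.   ] F [ 0.3  0.7 -1.4] T [ 0.04 -0.01  0.04] g 40.1 q [-0.04  0.29  0.62  1.78 -0.18  1.13  0.64]
dist 0.25909009946055334 ang -106.38130805517311
```

View pics/sd9c.png

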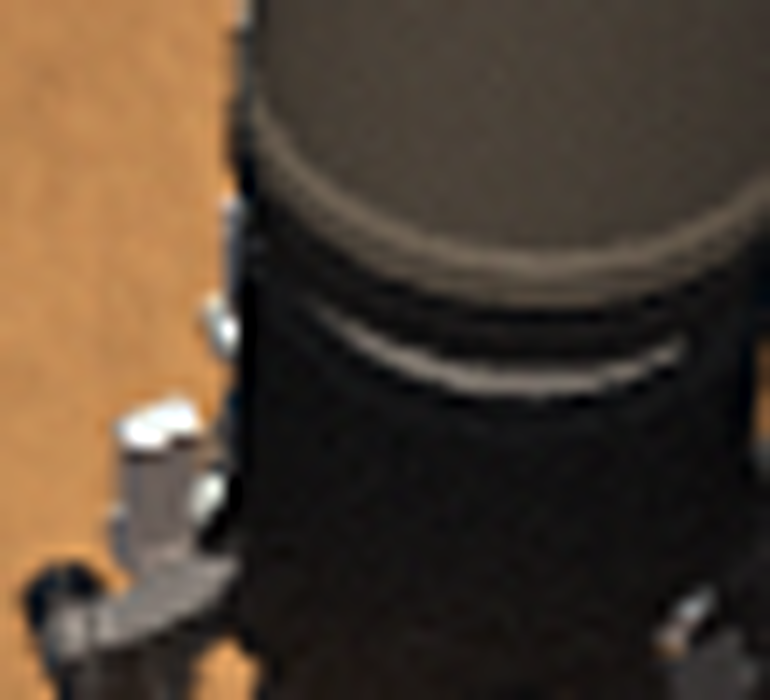

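View pics/sd9.png

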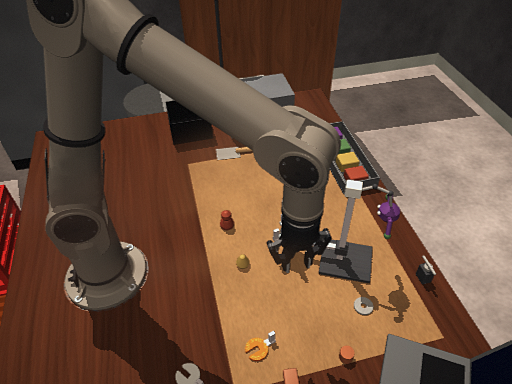

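Call:
servo_tool:
  moves: [0, 0, 0, 0.25, -0.05, 0, 40, 0, 0, 0, 0.5, -0.1, 0, 40, 0, 0, 0, 0.75, -0.1, 0, 40, 0, 0, 0, 1, -0.1, 0, 40, 0, 0, 0, 1, -0.1, 0, 40]

```text
time_s: 31.82
tcp_pos: [0.4538, -0.0474, 0.2559]
eef_rot: [0.7, 0.714, -0.0, -0.002]
contact_force: [-0.3, -1.5, 1.0]
grip_width: 0.469
```

Call:
servo_tool:
  moves: [0, 0, 0, 0.25, 0, 0, 40, 0, 0, 0, 0.5, 0, 0, 40, 0, 0, 0, 0.75, 0, 0, 40, 0, 0, 0, 1, 0, 0, 40, 0, 0, 0, 1, 0, 0, 40]

```text
time_s: 32.45
tcp_pos: [0.4478, 0.2076, 0.2564]
eef_rot: [0.697, 0.717, -0.0, -0.003]
contact_force: [0.5, -0.9, 0.2]
grip_width: 0.467
```

Run:
```python
from h import *
st()
b=cam("side"); a=cam("scene"); crop(b,265,200,320,250,7,"pics/t1.png"); crop(a,225,200,275,250,7,"pics/t2.png")
cv2.imwrite("pics/f1.png",np.hstack([cv2.imread("pics/t1.png"),cv2.imread("pics/t2.png")]))
cv2.imwrite("pics/sc10.png",a["pixels"][:,:,::-1])
```

```text
t 32.45 tcp [0.4478 0.2076 0.2564] psi 1.6 zt [-0.004  0.004 -1.   ] F [ 0.5 -0.9  0.2] T [-0.01  0.05  0.04] g 39.9 q [-0.76  0.12  0.22  1.92 -0.04  1.1  -0.49]
```

View pics/f1.png

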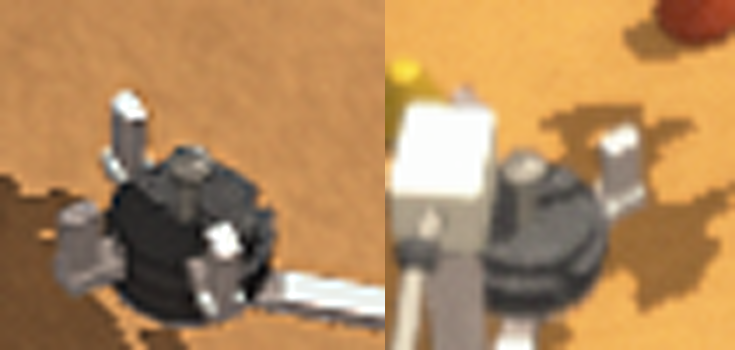

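View pics/sc10.png

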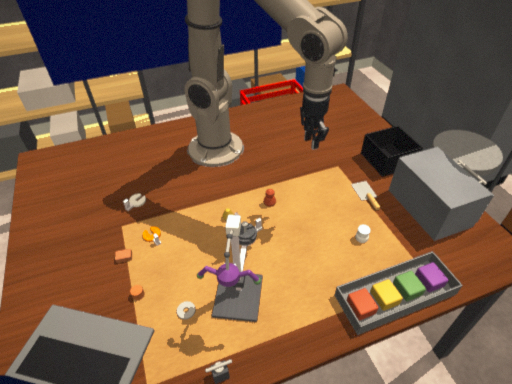

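Run:
```python
from h import *
b=cam("side"); a=cam("scene")
L=lambda x,y:(265+(x+.5)/7-.5,200+(y+.5)/7-.5); S=lambda x,y:(225+(x-385+.5)/7-.5,200+(y+.5)/7-.5)
k=tri(a,S(524,166),b,L(192,163))[0]; p=tri(a,S(619,140),b,L(128,105))[0]
print("knob",k,"slip tab top",p,"d",np.linalg.norm((p-k)[:2]),np.degrees(np.arctan2(*(p-k)[1::-1])))
kb=plane(b,L(192,163),.134)
for n,uv,z in(("slip",(128,105),.119),("large",(77,213),.129),("small",(223,240),.137)):
    p=plane(b,L(*uv),z); d=(p-kb)[:2]; print(n,p,np.linalg.norm(d),np.degrees(np.arctan2(d[1],d[0])))
```

```text
knob [ 0.55500746 -0.05750314  0.13464607] slip tab top [ 0.5431646  -0.00835101  0.11921079] d 0.050558728595296046 103.54680346290176
slip [ 0.5432801  -0.00846654  0.119     ] 0.05138136758358101 103.73922716824721
large [ 0.50377138 -0.06789804  0.129     ] 0.05258102200567058 -169.56849098719636
small [ 0.55452832 -0.10256964  0.137     ] 0.044202236153741775 -91.23801814398304
```

```bash
python3 -c "
from cell import r
print(r.close_job())"
```

```text
the job is handed in; nothing more can be done
None
```

The job is done and handed in at about 33 s of the 72 s allowed. `close_job()` gives no verdict, so these results rest on my own checks.

**What I did:**
- I pushed the slipped disc home along the pan with shut fingers. Force rose to about 7 N when its slot end met the stem.
- I carried the larger disc by its tab, slid it in sideways under the knob, lowered it and seated it against the stem (about 5 N). I then backed off about 1 mm and let go.
- I did the same with the smaller disc (about 4 N).

**Last checks, gripper open and clear of everything:**

| Disc | Tab direction from stem | Tab to stem, measured | Given |
|---|---|---|---|
| Slipped | about 103° | about 51 mm | 52 mm |
| Larger | about 190° | 50–53 mm | 52 mm |
| Smaller | about 270° | about 44 mm | 46 mm |

- **Stagger:** any two slots are at least about 79° apart.
- **Flatness:** all three discs look flat and stacked. The slipped tab's top measures 119 mm above the table, as it should.
- **Other things:** the clay figure, bird, pot and look-alikes show no visible change in the scene picture.

**What disagreed:**
- The visible fingertips sat about 25–30 mm behind the reported TCP. I set the grasp heights from the pictures, stepping down and watching the force.
- The slot mouths looked narrower near the rim in the wrist view, but the stem passed through without force.
- One wrist-camera reading put the slipped tab at 45.8 mm. Its top was cut off by the image edge there; the side and scene views gave 51 mm.
- The smaller tab's 44 mm fits its slot end resting against the stem, about 1.5 mm past centre.

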